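# Stamp a pendant disc and hold the jig open

### The job

Stamp the brass pendant disc lying in the jig: pick up the mallet and give the sprung punch a quick tap that drives it right down onto the disc, touching the punch with nothing but the mallet. Then put the mallet back down on the table clear of the jig, lift the jig's hinged leaf by its pull bar to 60 degrees and keep holding it there, because it falls shut by itself and I need both hands to take the disc out of its nest; finish while still holding it. Leave the disc in the nest and do not shift the other things on the table.

Things in the scene. Friction and masses are not known exactly. Their poses are not given: they have to be found in the camera images.
- jig: stamping jig, fixed to the table: dark steel base plate 160 mm (x) x 110 mm (y), top 17 mm above the table; origin under the middle of the base, on the table, straight below the punch; x axis points from the pull bar (near edge) to the hinge (far edge), z up
- leaf (a joint): angle of the hinged aluminium leaf (8 mm plate, 106 mm wide) in rad: 0 = lying shut and level, grows as its near edge rises; stop at 1.40. Gravity and a light spring always pull it shut (1.2 to 2.4 N at the pull bar, along its arc)
- hinge_axis (a point): middle of the leaf's hinge line, 70 mm in jig x from the jig's origin and 46 mm above the table; the hinge line runs along the jig's y axis
- pull_bar (a point): middle of the leaf's pull bar: a round steel bar 10 mm in diameter, 84 mm long along the jig's y axis, 176 mm from the hinge line and level with it when shut, so 46 mm above the table; it stands 39 mm in front of the leaf's edge on two thin arms (32 mm either side of its middle), free below and above; a round bar can turn between the fingers
- punch (a joint): how far the sprung punch is pressed down, in m: 0 = up; at 0.016 its tip meets the disc, stop at 0.0168. The spring takes 2 N to start and about 5 N at the bottom and lifts it again. A tap is quick when the punch goes down faster than 0.04 m/s; a slow push leaves no mark
- punch_top (a point): middle of the punch's round steel head (28 mm in diameter), on its top, 103 mm above the table while it is up; it stands upright in a brass guide on the leaf, straight above the jig's origin
- nest (a point): middle of the floor of the round nest (31 mm wide, 3 mm deep) on the jig's anvil, 30 mm above the table, straight below the punch
- blank_center (a point): centre of the loose brass disc (30 mm in diameter, 3 mm thick) that lies in the nest
- mallet: mallet, 0.3 to 0.55 kg: upright round brass head 44 mm in diameter and 54 mm high, standing on its lower striking face, with a level wooden handle 158 mm long (end to head axis) along the mallet's -x axis; origin in the middle of the lower face
- mallet_grip (a point): place to take the handle, 48 mm from the head's axis and 27 mm above the lower face: the handle is 16 mm wide and 20 mm high there (from 78 mm out it is 20 mm wide). The balance point lies 11 mm from the head's axis, towards the handle
- mallet_head (a point): centre of the mallet's head, 27 mm above the lower face
- balm_pot: bystander: flat round balm pot, 66 mm wide, 30 mm high; origin under its middle
- ring_box: bystander: closed velvet ring box, 50 x 50 x 42 mm; origin under its middle
- bell: bystander: counter bell, 80 mm wide, 70 mm high; origin under its middle
Things that resemble listed ones, but are neither listed nor needed, are in the scene too. Of the things that look like the mallet, the larger one is meant.

How it is judged:
By the outcome, as a careful person would: the job done as asked, in the order asked, and still so for the second after the job is handed in, while the arm keeps its last pose, push and grip.
It also fails if it takes over 61 s, if anything falls off the work surface, if the arm or the gripper's body presses on something with over 40 N, if the wrist force passes 120 N, or if a joint passes its speed limit or range.

### The arm

A 6-joint arm with a two-finger parallel gripper is mounted at the origin on a cart in front of the work surface, level with it; the furniture and walls round the work are solid. World frame = base frame: x ahead of the robot, y to its left, z up, the work surface at z = 0. Lengths are in m, angles in rad, forces in N, time in s.
With the tool pointing down it reaches from about 0.225 to 0.875 m from the base axis. Payload 3.4 kg.
Tool frame: the origin (TCP) lies at the very end of the fingers, on their centre line; the grasp point (between the pads) lies 19 mm behind it; x points along the fingers, z is the direction in which the jaws open and shut, and the axes are right-handed (so a half turn about x gives the same grasp; the last joint's range is limited). The gripper opens to 85 mm and grips with 20 to 120 N. Pads are 22 mm wide; open, the fingers measure 114 mm over their backs; the gripper's body (76 mm by 85 mm) begins 54 mm behind the grasp point. The pads swing forward as they close: fully open they stand 13 mm farther back than shut.
Start: joints at [-1.369, 0.276, 1.505, -0, 1.361, -0.121], TCP at [0.182, -0.545, 0.198] pointing down, gripper open.
Joint ranges: [-2.89, 2.89], [-0.75, 2.08], [0.22, 2.7], [-1.18, 4.32], [0.11, 2.71], [-2.7, 2.7]. Speed limits (rad/s): [2.57, 2.57, 3.14, 3.14, 3.14, 3.14].

### API

Orientations are given as a unit quaternion [w, x, y, z].
In Python, from rig import manip, viewer, finder gives the robot as it stands.
- The arm moves only by the tool move_arm, never from a script. Its argument "rows" is a list of rows, each a list of 3 entries, a list of its own where there are three numbers: the shift along the tool's x, y, z in mm, then the turn about the tool's x in rad, then the finger opening in mm, from 0 to 85.4. A call has 1 to 8 rows; each row is the pose to reach, as a shift and turn from the pose measured when the call began, along the tool's axes at that moment; what a row does not reach only later rows make up. A row lasts 1/12 s, in which the tool goes at most 41.7 mm and 7.16 degrees, less where a joint would pass 70% of its speed; a pose out of reach is approached as far as the arm can. A call with a gripper value outside its range is refused whole. The fingers move at their own pace and stop on an object; "force" is the grip in N (left out, the last holds). Time passes only in rows, so rows that repeat a pose let the fingers close. It gives the time, the measured TCP pose, the force and the opening at its end, in the units of the state.
- manip.get_state(): the state, without advancing time (a new reading comes with each control period).
- viewer.get_image(name): name is "scene" or "top" or "wrist"; returns the picture (480x640x3 uint8, red, green, blue); there is no depth.
- viewer.get_calibration(name): a dict with "mtx" (3x3 intrinsics, pixels), "R" (3x3) and "t" (3): a world point X has camera coordinates R X + t. Camera axes: x right, y down, z forward; pixel columns grow to the right and rows downward; lengths in m; the calibration is good to about 2 mm. A picture is of the moment at which its call begins: read the wrist's pose just before it. get_calibration takes no time and is no camera call; for the wrist camera it gives the pose at the moment of the call.
- manip.sign_off(): hands the job in, once; it reports no verdict.
Trained networks look in the newest picture that a camera, given by its name, has taken for a name from the list of things; names that differ only in an ending like _2 or _b are one class to them, and where a whole thing is asked for, a point or a joint stands for the part that bears it (a point fixed in the world has none). Each returns a list of dicts, best first, with "score" (0 to 1); they miss things now and then, are a little off and sometimes report something else, mostly with a low value. They report only what shows in the picture. A call takes as long as a camera call. They do not tell look-alikes from the thing itself.
- finder.look_for(target, camera): "centre" ([column, row] in pixels, amid what is visible of it).
- finder.trace(target, camera): "mask" (480x640 bool, what is visible of it) and "centre" ([column, row] in pixels, amid what is visible of it).
The state is a dict: "clock": time; "qpos": joint angles; "qd": joint speeds; "effort": joint torques, N m; "position": TCP position; "ee_rot": TCP orientation; "contact_force": force on the tool from outside, world axes, zero at the start; "moment": the same for the moment, N m; "width": finger opening in m.
Only numpy, scipy, OpenCV 4.12 (cv2) and the standard library are available. Lean on these libraries where they do the work, as an engineer would, in place of code of your own. Each camera call takes 0.05 s, during which the arm holds its last target.

## Working session

There is one attempt and no reset: what is moved stays moved. The work goes in short steps, Python scripts to look and compute and a tool call to move; the robot and the scene stay as the last step left them, time stands still between calls to the robot, and variables do not carry over. Pictures are saved under pics/ and viewed, and the job is handed in when it is done.

Besides the shell and the picture viewer there is one more tool, called by a JSON object that holds its "name" and its "arguments", one argument or row to a line. move_arm: Moves the arm, as the interface text tells. Its arguments: {"type":"object","properties":{"rows":{"type":"array"},"force":{"type":"number"}},"required":["rows"]}

```bash
ls; mkdir -p pics; cat > h.py <<'E'
import numpy as np, cv2
from rig import manip, viewer, finder
def save(n,name):
    im=viewer.get_image(n); cv2.imwrite('pics/'+name,im[:,:,::-1]); return im
def ray(n,px):
    c=viewer.get_calibration(n);K,R,t=[np.array(c[k]) for k in('mtx','R','t')]
    d=R.T@np.linalg.solve(K,[px[0],px[1],1.]); return -R.T@t,d
def atz(n,px,z):
    o,d=ray(n,px); return o+d*(z-o[2])/d[2]
def proj(n,X):
    c=viewer.get_calibration(n);K,R,t=[np.array(c[k]) for k in('mtx','R','t')]
    p=K@(R@np.array(X)+t); return p[:2]/p[2]
E
python3 - <<'E'
from h import *
print(manip.get_state())
for n in('scene','top','wrist'):
    save(n,n+'0.png')
for n in('scene','top'):
  for t in('jig','punch_top','pull_bar','mallet','mallet_head','mallet_grip','hinge_axis','balm_pot','ring_box','bell'):
    try:
      for r in finder.look_for(t,n)[:3]: print(n,t,round(r['score'],2),np.round(r['centre'],1),atz(n,r['centre'],0.03).round(3))
    except Exception as e: print(n,t,e)
E
```

```text
pics
{'clock': 0.0, 'qpos': array([-1.36898396e+00,  2.76582171e-01,  1.50612153e+00,  3.64655892e-06,
        1.36073220e+00, -1.20997537e-01]), 'qd': array([-0.00035441, -0.00084741, -0.00096181,  0.00099326, -0.00104845,
       -0.00135396]), 'effort': array([-4.17720112e-04, -4.16777337e+01, -2.45804483e+01, -5.05771425e-05,
        1.08003381e-02,  3.64066341e-05]), 'position': array([ 0.18228593, -0.54471234,  0.19725173]), 'ee_rot': array([ 0.57337517,  0.4135915 ,  0.57433156, -0.41270601]), 'contact_force': array([-1.14969225,  0.11087656,  0.07505837]), 'moment': array([-0.00629368, -0.03029857,  0.01824573]), 'width': 0.0854092217885212}
scene jig 0.77 [302.9 239.2] [ 0.564 -0.008  0.03 ]
scene pull_bar 0.63 [303.2 236. ] [ 0.572 -0.015  0.03 ]
scene mallet 0.89 [247.5 331.9] [0.427 0.245 0.03 ]
scene mallet 0.85 [329.2 325.8] [0.333 0.098 0.03 ]
scene mallet_head 0.95 [247.6 330.1] [0.431 0.242 0.03 ]
scene mallet_head 0.63 [322.8 324.8] [0.343 0.108 0.03 ]
scene mallet_grip 0.74 [249.6 330.3] [0.428 0.239 0.03 ]
scene mallet_grip 0.73 [325.3 324. ] [0.341 0.102 0.03 ]
sc
[... 318 characters left out ...]
0.03 ]
top jig 0.2 [335.7 212.1] [ 0.577 -0.015  0.03 ]
top punch_top 0.44 [334.9 212.9] [ 0.575 -0.013  0.03 ]
top pull_bar 0.8 [336.  214.5] [ 0.571 -0.016  0.03 ]
top mallet 0.87 [248.3 271.4] [0.422 0.224 0.03 ]
top mallet 0.75 [297.6 298.8] [0.346 0.092 0.03 ]
top mallet_head 0.81 [295.1 296.6] [0.352 0.099 0.03 ]
top mallet_head 0.79 [243.1 270. ] [0.426 0.237 0.03 ]
top mallet_grip 0.92 [243.9 272.7] [0.419 0.235 0.03 ]
top mallet_grip 0.77 [299.7 300. ] [0.343 0.086 0.03 ]
top mallet_grip 0.65 [337.5 216.7] [ 0.565 -0.02   0.03 ]
top hinge_axis 0.64 [334.9 217.1] [ 0.564 -0.013  0.03 ]
top ring_box 0.94 [259.8 173.9] [0.686 0.189 0.03 ]
top bell 0.86 [211.  202.3] [0.612 0.322 0.03 ]
```

View pics/scene0.png

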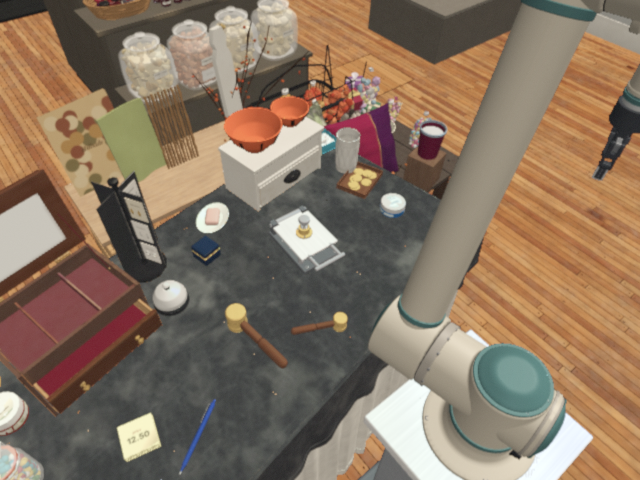

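View pics/top0.png

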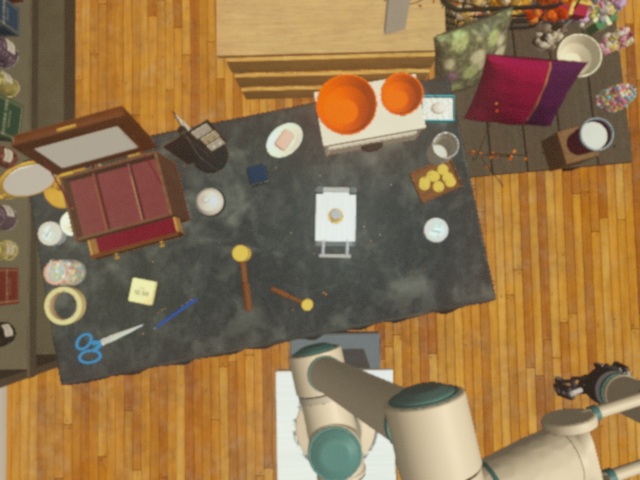

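View pics/wrist0.png

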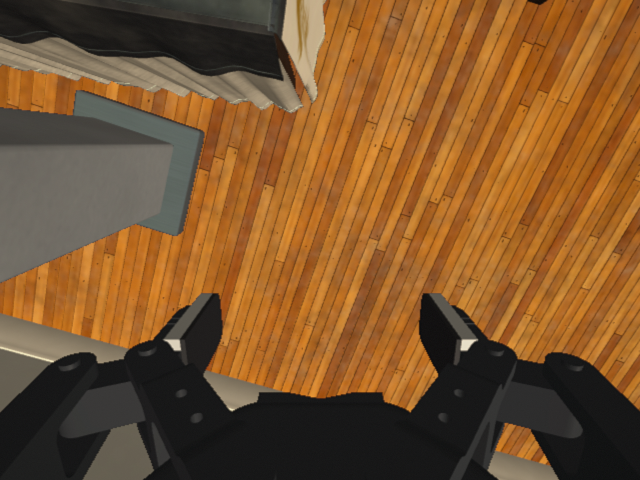

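```bash
cat >> h.py <<'E'
from scipy.spatial.transform import Rotation as Ro
def toolR(s): w,x,y,z=s['ee_rot']; return Ro.from_quat([x,y,z,w]).as_matrix()
def plan(target,zdir=None,s=None):
    s=s or manip.get_state(); R=toolR(s); d=R.T@(np.array(target)-s['position'])*1000
    out=[d.round(1)]
    if zdir is not None:
        v=R.T@np.array([zdir[0],zdir[1],0]); a=np.arctan2(-v[1],v[2])  # rot about x: z->(0,-sin,cos)
        a=(a+np.pi/2)%np.pi-np.pi/2; out.append(round(a,3))
    print('shift mm',out[0],'turn',out[1:], 'pos',s['position'].round(4),'q6',s['qpos'].round(2)); return out
E
python3 - <<'E'
from h import *
s=manip.get_state();print(toolR(s).round(2), s['clock'])
for n in('top','scene'):
  viewer.get_image(n)
  for t in ('mallet','jig'):
   for r in finder.trace(t,n)[:2]:
    m=r['mask'];print(n,t,r['score'],m.sum())
    ys,xs=np.nonzero(m);b=cv2.minAreaRect(np.c_[xs,ys].astype(np.float32));print(cv2.boxPoints(b).round(1).tolist())
# key pixel guesses in top
print('head top',atz('top',(241.5,253),.054),'handle end',atz('top',(248,308),.03))
print('punch',atz('top',(335.5,215),.103),'bar ends',atz('top',(320,256),.046),atz('top',(350,256),.046))
im=viewer.get_image('top');cv2.imwrite('pics/t1.png',cv2.resize(im[170:330,220:380,::-1],None,fx=3.7,fy=3.7,interpolation=cv2.INTER_CUBIC))
E
```

```text
[[ 0.    0.95  0.32]
 [-0.    0.32 -0.95]
 [-1.   -0.    0.  ]] 1.15
top mallet 0.93 601
[[231.6999969482422, 245.1999969482422], [249.8000030517578, 244.5], [252.10000610351562, 309.0], [234.0, 309.6000061035156]]
top mallet 0.66 280
[[267.70001220703125, 296.6000061035156], [271.6000061035156, 285.20001220703125], [315.0, 300.1000061035156], [311.1000061035156, 311.3999938964844]]
top jig 0.94 2502
[[316.0, 257.0], [316.0, 186.0], [356.0, 186.0], [356.0, 257.0]]
scene mallet 0.65 564
[[289.8999938964844, 315.20001220703125], [346.6000061035156, 311.5], [347.8999938964844, 330.70001220703125], [291.20001220703125, 334.3999938964844]]
scene mallet 0.55 1094
[[217.60000610351562, 314.1000061035156], [238.0, 298.20001220703125], [289.0, 363.8999938964844], [268.70001220703125, 379.70001220703125]]
scene jig 0.72 3031
[[262.29998779296875, 228.60000610351562], [298.29998779296875, 196.60000610351562], [347.70001220703125, 252.1999969482422], [311.70001220703125, 284.20001220703125]]
scene jig 0.34 982
[[147.8000030517578, 287.3999938964844], [181.39999389648438, 276.20001220703125], [192.0, 308.0], [158.39999389648438, 319.20001220703125]]
head top [0.47158641 0.23695204 0.054     ] handle end [0.3242892 0.2256268 0.03     ]
punch [ 0.56243574 -0.01420043  0.103     ] bar ends [0.45945876 0.0291528  0.046     ] [ 0.45780168 -0.05056931  0.046     ]
```

View pics/t1.png

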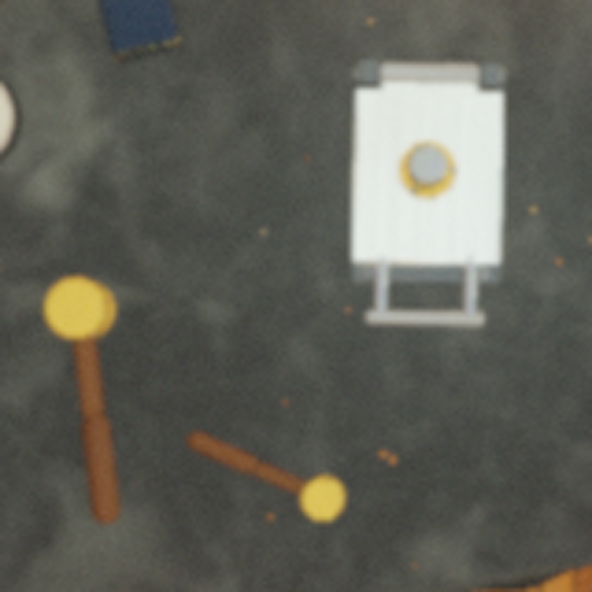

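```bash
python3 - <<'E'
from h import *
plan((0.424,0.234,0.19),(-0.098,0.995))
c=viewer.get_calibration('wrist');s=manip.get_state();print((-np.array(c['R']).T@c['t']-s['position']).round(3), (toolR(s).T@np.array(c['R']).T).round(2))
E
```

```text
shift mm [   8.1  476.4 -662.4] turn [np.float64(0.225)] pos [ 0.1824 -0.5453  0.1981] q6 [-1.37  0.28  1.5  -0.    1.36 -0.12]
[0.065 0.022 0.176] [[-0.   -0.28  0.96]
 [-0.   -0.96 -0.28]
 [ 1.   -0.   -0.  ]]
```

{"name": "move_arm", "arguments": {
  "rows": [
    [[8,476,-662],0.225,85],
    [[8,476,-662],0.225,85],
    [[8,476,-662],0.225,85],
    [[8,476,-662],0.225,85],
    [[8,476,-662],0.225,85],
    [[8,476,-662],0.225,85],
    [[8,476,-662],0.225,85],
    [[8,476,-662],0.225,85]
  ]
}}

```text
clock: 2.17
position: [0.2812, -0.2251, 0.195]
ee_rot: [0.524, 0.475, 0.523, -0.475]
contact_force: [1.2, 0.8, 0.1]
width: 0.0851
```

```bash
python3 - <<'E'
from h import *
plan((0.424,0.234,0.19),(-0.098,0.995));print(manip.get_state()['clock'])
E
```

```text
shift mm [   4.9  186.4 -443.2] turn [np.float64(-0.002)] pos [ 0.2812 -0.2251  0.195 ] q6 [-0.87 -0.06  1.9   0.    1.29  0.6 ]
2.1667
```

{"name": "move_arm", "arguments": {
  "rows": [
    [[5,186,-443],0,85],
    [[5,186,-443],0,85],
    [[5,186,-443],0,85],
    [[5,186,-443],0,85],
    [[5,186,-443],0,85],
    [[5,186,-443],0,85],
    [[5,186,-443],0,85],
    [[5,186,-443],0,85]
  ]
}}

```text
clock: 2.83
position: [0.3797, 0.0937, 0.1918]
ee_rot: [0.525, 0.475, 0.523, -0.475]
contact_force: [0.9, -1.6, -0.2]
width: 0.0849
```

```bash
python3 - <<'E'
from h import *
plan((0.424,0.234,0.19),(-0.098,0.995));print(manip.get_state()['clock'])
E
```

```text
shift mm [   1.8   57.7 -135.3] turn [np.float64(-0.001)] pos [0.3797 0.0937 0.1918] q6 [ 0.06 -0.    1.86 -0.    1.28  1.54]
2.8333
```

{"name": "move_arm", "arguments": {
  "rows": [
    [[2,58,-135],0,85],
    [[2,58,-135],0,85],
    [[2,58,-135],0,85],
    [[2,58,-135],0,85],
    [[2,58,-135],0,85],
    [[2,58,-135],0,85]
  ]
}}

```text
clock: 3.33
position: [0.4242, 0.2346, 0.1894]
ee_rot: [0.525, 0.474, 0.524, -0.474]
contact_force: [-0.1, -1.1, -0.2]
width: 0.0852
```

```bash
python3 - <<'E'
from h import *
plan((0.424,0.234,0.19),(-0.098,0.995));print(manip.get_state()['clock'])
im=save('wrist','w1.png')
for t in('mallet','mallet_head','mallet_grip'):
  for r in finder.look_for(t,'wrist')[:2]: print(t,r['score'],r['centre'],atz('wrist',r['centre'],.027))
for p in [(.472,.239,.054),(.424,.234,.027),(.319,.224,.027)]: print(proj('wrist',p))
E
```

```text
shift mm [-0.6 -0.3  0.6] turn [np.float64(0.002)] pos [0.4242 0.2346 0.1894] q6 [ 0.36  0.14  1.7  -0.    1.29  1.83]
3.3333
mallet 0.78 [316.9, 195.7] [0.4406916  0.23764977 0.027     ]
mallet 0.63 [423.0, 288.2] [0.3500361  0.11155797 0.027     ]
mallet_head 0.85 [317.7, 198.2] [0.43831321 0.23631581 0.027     ]
mallet_head 0.64 [428.1, 287.8] [0.35100982 0.10580159 0.027     ]
mallet_grip 0.86 [317.9, 197.2] [0.43950994 0.23612968 0.027     ]
mallet_grip 0.61 [423.6, 285.8] [0.35297953 0.11111635 0.027     ]
[317.93369425 166.30931448]
[318.55330694 212.27517799]
[318.6552787  304.89619529]
```

View pics/w1.png

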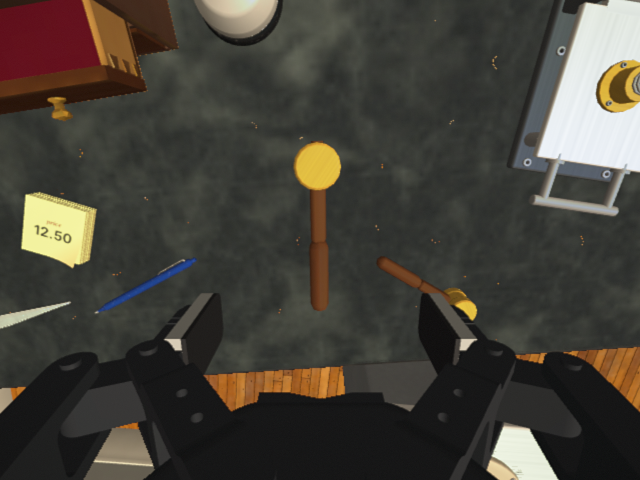

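{"name": "move_arm", "arguments": {
  "rows": [
    [[50,0,0.5],0,50],
    [[110,0,0.5],0.005,45],
    [[150,0,0.5],0.005,45],
    [[165,0,0.5],0.005,45],
    [[180,0,0.5],0.005,45],
    [[180,0,0.5],0.005,45],
    [[180,0,0.5],0.005,45]
  ]
}}

```text
clock: 4.12
position: [0.4241, 0.2306, 0.0099]
ee_rot: [0.523, 0.477, 0.521, -0.477]
contact_force: [0.7, 1.1, 0.1]
width: 0.045
```

```bash
python3 - <<'E'
from h import *
plan((0.425,0.2345,0.009),(-0.105,0.995));print(manip.get_state()['clock'])
im=save('wrist','w2.png')
E
```

```text
shift mm [ 0.9  1.2 -3.8] turn [np.float64(-0.016)] pos [0.4241 0.2306 0.0099] q6 [ 0.36  0.33  1.97 -0.    0.84  1.84]
4.1167
```

View pics/w2.png

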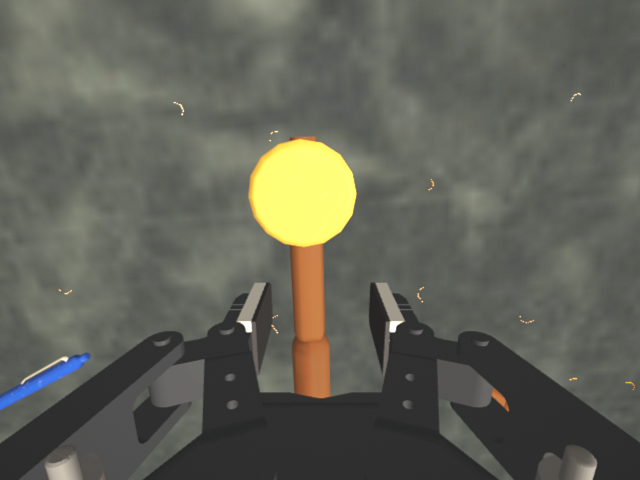

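{"name": "move_arm", "arguments": {
  "rows": [
    [[1,1,-4],-0.018,45],
    [[1,1,-4],-0.018,45],
    [[1,1,-4],-0.018,45],
    [[1,1,-4],-0.018,30]
  ]
}}

```text
clock: 4.5
position: [0.4268, 0.2358, 0.0111]
ee_rot: [0.528, 0.474, 0.525, -0.471]
contact_force: [0.8, 0.4, -0.1]
width: 0.0346
```

```bash
python3 - <<'E'
from h import *
plan((0.425,0.2345,0.009),(-0.105,0.995));print(manip.get_state()['clock'])
im=save('wrist','w3.png')
E
```

```text
shift mm [ 2.1 -1.9  1.1] turn [np.float64(0.003)] pos [0.4268 0.2358 0.0111] q6 [ 0.36  0.33  1.96 -0.    0.84  1.83]
4.5
```

View pics/w3.png

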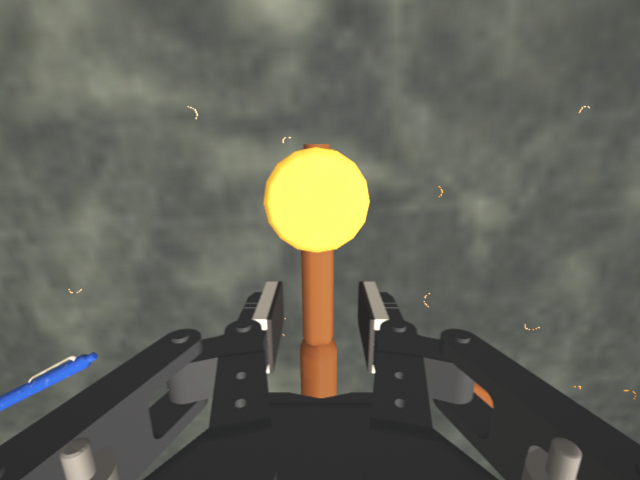

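{"name": "move_arm", "arguments": {
  "rows": [
    [[2,-2,0.5],0.002,30],
    [[2,-2,0.5],0.002,10],
    [[2,-2,0.5],0.002,0],
    [[2,-2,0.5],0.002,0],
    [[2,-2,0.5],0.002,0],
    [[2,-2,0.5],0.002,0],
    [[2,-2,0.5],0.002,0],
    [[2,-2,0.5],0.002,0]
  ],
  "force": 100
}}

```text
clock: 5.22
position: [0.4246, 0.2349, 0.0087]
ee_rot: [0.527, 0.474, 0.524, -0.472]
contact_force: [-0.1, 0.9, 0.5]
width: -0.0
```

```bash
python3 - <<'E'
from h import *
s=manip.get_state();plan((0.425,0.2345,0.009),(-0.105,0.995));print(s['clock'],s['width'],s['contact_force'])
im=save('wrist','w4.png')
E
```

```text
shift mm [-0.3  0.4  0.5] turn [np.float64(0.001)] pos [0.4246 0.2349 0.0087] q6 [ 0.36  0.33  1.97 -0.    0.84  1.83]
5.2167 -2.9858107077119213e-05 [-0.13284873  0.90550472  0.52252567]
```

View pics/w4.png

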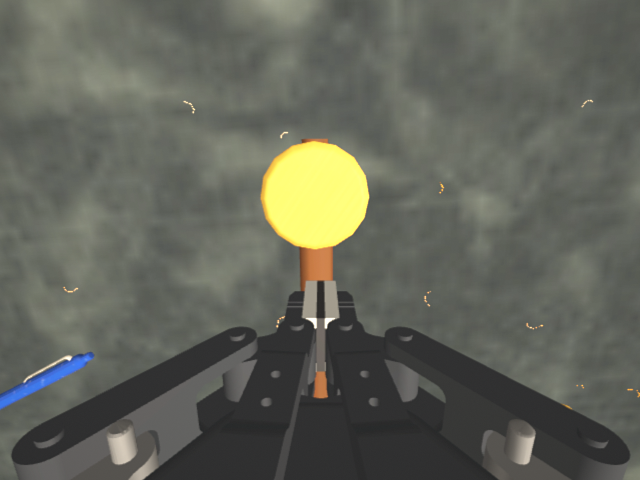

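```bash
python3 - <<'E'
from h import *
s=manip.get_state();R=toolR(s);print(viewer.get_calibration('wrist')['mtx'])
for d in (0,-.019,-.04,.013,.03): print(d,proj('wrist',s['position']+R[:,0]*d))
print(proj('wrist',(.4725,.2395,.054)),proj('wrist',(.4725,.2395,.0)))
im=save('scene','s4.png');cv2.imwrite('pics/s4c.png',cv2.resize(im[200:400,150:400,::-1],None,fx=3,fy=3,interpolation=cv2.INTER_CUBIC))
print(proj('scene',s['position']),proj('top',s['position']))
E
```

```text
[[334.01672573   0.         320.22878952]
 [  0.         334.01672573 238.63766822]
 [  0.           0.           1.        ]]
0 [320.35634487 270.03064528]
-0.019 [320.37153464 283.70126879]
-0.04 [320.39262492 302.68228147]
0.013 [320.34754225 262.10839111]
0.03 [320.33755838 253.1230162 ]
[321.78351265 197.32502753] [321.26537135 182.40493404]
[252.78609192 335.47278979] [245.39003437 270.56109191]
```

View pics/s4c.png

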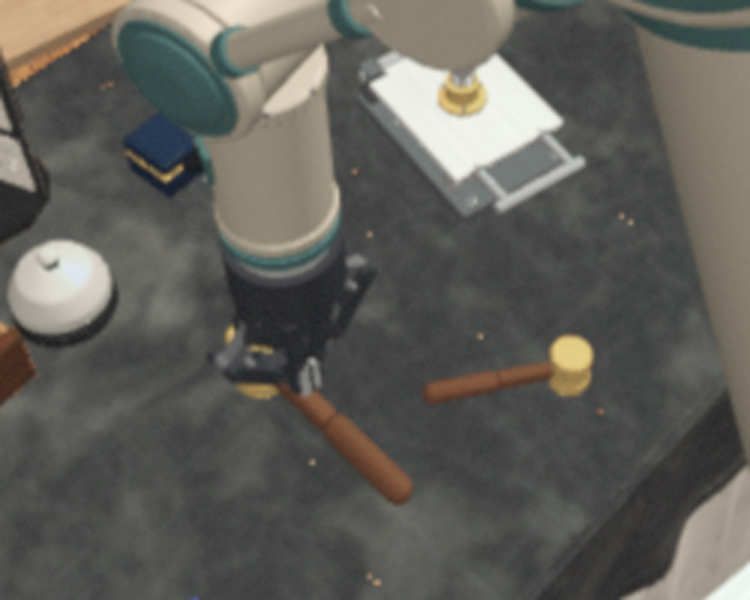

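```bash
python3 - <<'E'
from h import *
s=manip.get_state()
for z in (0.009,.02,.03,.04,.05,.06):
  p=s['position'].copy();p[2]=z; u=proj('scene',p); print(z,u,(u-[150,200])*3, 'w',proj('wrist',p), proj('wrist',p+toolR(s)[:,1]*.011))
im=cv2.imread('pics/w4.png');cv2.imwrite('pics/w4c.png',cv2.resize(im[180:420,200:440],None,fx=2.5,fy=2.5,interpolation=cv2.INTER_CUBIC))
E
```

```text
0.009 [252.78658329 335.41703139] [308.35974987 406.25109418] w [320.37793311 270.19954178] [320.36965243 251.65281761]
0.02 [252.37407297 332.7709781 ] [307.1222189  398.31293429] w [320.4033531  277.68757256] [320.39501282 258.14668526]
0.03 [251.99328202 330.32838922] [305.97984607 390.98516767] w [320.42924188 285.31369187] [320.42089196 264.7733886 ]
0.04 [251.6068586 327.8496707] [304.82057579 383.5490121 ] w [320.4582766  293.86652098] [320.4499774  272.22110737]
0.05 [251.21467678 325.33401493] [303.64403035 376.00204478] w [320.4910678 303.5259048] [320.48290436 280.65249723]
0.06 [250.8166069  322.78059007] [302.44982071 368.3417702 ] w [320.52839491 314.52144305] [320.5204877  290.27621799]
```

View pics/w4c.png

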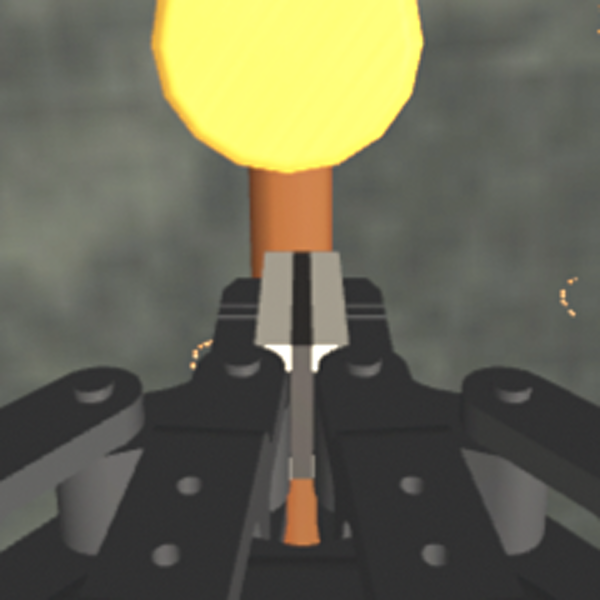

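```bash
python3 - <<'E'
from h import *
s=manip.get_state();R=toolR(s)
for z in np.arange(.04,.16,.01):
  p=s['position'].copy();p[2]=z; print(z.round(2),[ (y,proj('wrist',p+R[:,1]*y)[1].round(0)) for y in(0,.011,.038,.0425)], 'px/mm',((proj('wrist',p+R[:,1]*.011+R[:,2]*.01)-proj('wrist',p+R[:,1]*.011))[0]/10).round(2))
im=save('top','t4.png');u=proj('top',s['position']);print(u)
E
```

```text
0.04 [(0, np.float64(294.0)), (0.011, np.float64(272.0)), (0.038, np.float64(215.0)), (0.0425, np.float64(205.0))] px/mm 2.15
0.05 [(0, np.float64(304.0)), (0.011, np.float64(281.0)), (0.038, np.float64(220.0)), (0.0425, np.float64(210.0))] px/mm 2.29
0.06 [(0, np.float64(315.0)), (0.011, np.float64(290.0)), (0.038, np.float64(226.0)), (0.0425, np.float64(214.0))] px/mm 2.45
0.07 [(0, np.float64(327.0)), (0.011, np.float64(301.0)), (0.038, np.float64(232.0)), (0.0425, np.float64(220.0))] px/mm 2.64
0.08 [(0, np.float64(342.0)), (0.011, np.float64(314.0)), (0.038, np.float64(240.0)), (0.0425, np.float64(227.0))] px/mm 2.86
0.09 [(0, np.float64(359.0)), (0.011, np.float64(330.0)), (0.038, np.float64(249.0)), (0.0425, np.float64(235.0))] px/mm 3.11
0.1 [(0, np.float64(380.0)), (0.011, np.float64(348.0)), (0.038, np.float64(261.0)), (0.0425, np.float64(245.0))] px/mm 3.42
0.11 [(0, np.float64(404.0)), (0.011, np.float64(370.0)), (0.038, np.float64(275.0)), (0.0425, np.float64(257.0))] px/mm 3.8
0.12 [(0, np.float64(435.0)), (0.011, np.float64(398.0)), (0.038, np.float64(292.0)), (0.0425, np.float64(272.0))] px/mm 4.26
0.13 [(0, np.float64(474.0)), (0.011, np.float64(433.0)), (0.038, np.float64(315.0)), (0.0425, np.float64(293.0))] px/mm 4.86
0.14 [(0, np.float64(525.0)), (0.011, np.float64(480.0)), (0.038, np.float64(347.0)), (0.0425, np.float64(321.0))] px/mm 5.65
0.15 [(0, np.float64(595.0)), (0.011, np.float64(545.0)), (0.038, np.float64(394.0)), (0.0425, np.float64(363.0))] px/mm 6.75
[245.39532724 270.56647428]
```

{"name": "move_arm", "arguments": {
  "rows": [
    [[-5,0,0],0,45],
    [[-5,0,0],0,45],
    [[-5,0,0],0,45],
    [[-5,0,0],0,45],
    [[-5,0,0],0,45],
    [[5,0,0],0,45],
    [[12,0,0],0,45]
  ]
}}

```text
clock: 5.95
position: [0.4248, 0.235, -0.0035]
ee_rot: [0.527, 0.474, 0.524, -0.471]
contact_force: [-0.5, 0.4, 0.5]
width: 0.0449
```

```bash
python3 - <<'E'
from h import *
s=manip.get_state();print(s['position'],s['width'],s['contact_force'])
im=save('wrist','w5.png')
E
```

```text
[ 0.42480705  0.23500385 -0.00345185] 0.04487214037904762 [-0.4815905   0.4062273   0.47374657]
```

View pics/w5.png

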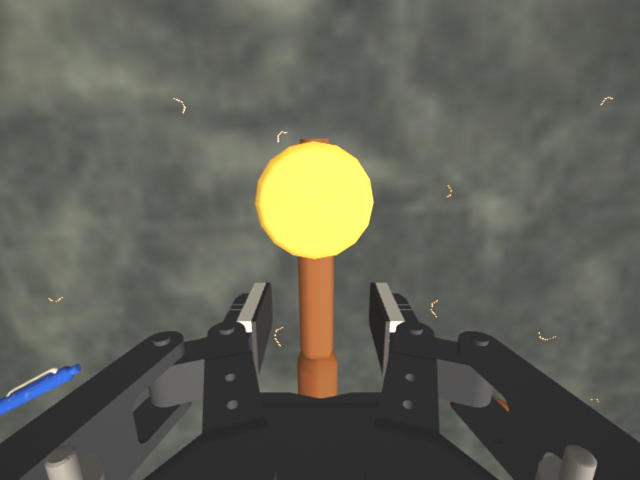

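{"name": "move_arm", "arguments": {
  "rows": [
    [[4,0,0],0,45],
    [[8,0,0],0,45],
    [[8,0,0],0,45]
  ]
}}

```text
clock: 6.25
position: [0.4229, 0.2342, -0.0136]
ee_rot: [0.526, 0.473, 0.525, -0.473]
contact_force: [0.1, -0.6, -0.5]
width: 0.0447
```

{"name": "move_arm", "arguments": {
  "rows": [
    [[3,0,0],0,45],
    [[6,0,0],0,45],
    [[6,0,0],0,45]
  ]
}}

```text
clock: 6.5
position: [0.4225, 0.2341, -0.0201]
ee_rot: [0.526, 0.472, 0.525, -0.473]
contact_force: [0.1, -0.3, 0.1]
width: 0.0447
```

```bash
python3 - <<'E'
from h import *
s=manip.get_state();print(s['position'],s['width'],s['contact_force'])
im=save('wrist','w6.png')
im=save('scene','s6.png');cv2.imwrite('pics/s6c.png',cv2.resize(im[260:400,180:340,::-1],None,fx=4,fy=4,interpolation=cv2.INTER_CUBIC))
E
```

```text
[ 0.42252781  0.23406505 -0.02010256] 0.04474388524816396 [ 0.08482545 -0.29129231  0.10495791]
```

View pics/w6.png

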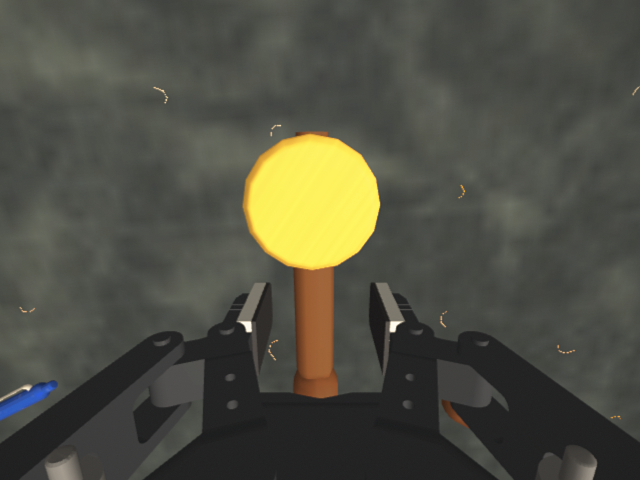

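View pics/s6c.png

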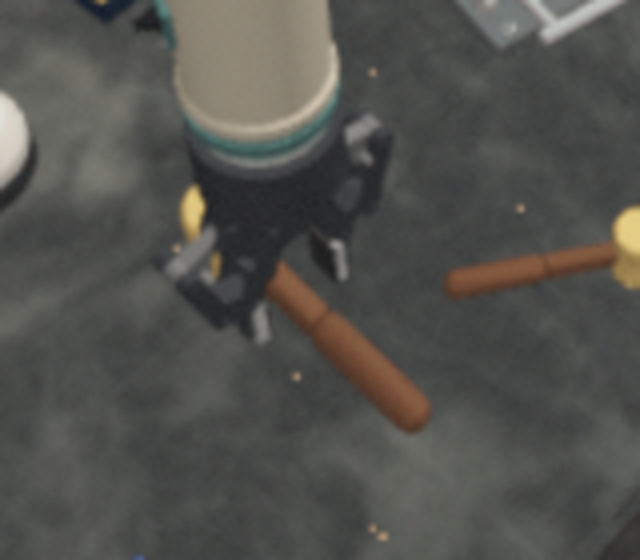

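{"name": "move_arm", "arguments": {
  "rows": [
    [[4,1,0],0,45],
    [[7,2,0],0,45],
    [[7,2,0],0,45]
  ]
}}

```text
clock: 6.85
position: [0.4248, 0.2343, -0.0272]
ee_rot: [0.526, 0.472, 0.525, -0.473]
contact_force: [0.7, 0.3, -0.2]
width: 0.0452
```

{"name": "move_arm", "arguments": {
  "rows": [
    [[0,0,0],0,20],
    [[0,0,0],0,5],
    [[0,0,0],0,5],
    [[0,0,0],0,5],
    [[0,0,0],0,5],
    [[0,0,0],0,5]
  ],
  "force": 60
}}

```text
clock: 7.35
position: [0.4248, 0.2344, -0.0272]
ee_rot: [0.526, 0.473, 0.525, -0.473]
contact_force: [-0.3, 1.0, -0.7]
width: 0.0148
```

```bash
python3 - <<'E'
from h import *
s=manip.get_state();print(s['position'],s['width'],s['contact_force'],s['moment'])
im=save('wrist','w7.png')
E
```

```text
[ 0.42478547  0.23442456 -0.02715399] 0.014789864464705248 [-0.26683558  0.99514744 -0.69039854] [0.24188464 0.066663   0.03594164]
```

View pics/w7.png

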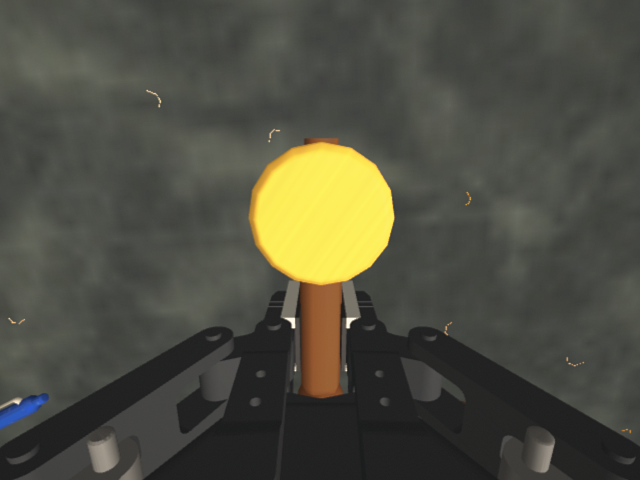

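{"name": "move_arm", "arguments": {
  "rows": [
    [[0,0,0],0,5],
    [[0,0,0],0,5],
    [[-5,0,0],0,5],
    [[-10,0,0],0,5],
    [[-15,0,0],0,5],
    [[-20,0,0],0,5],
    [[-20,0,0],0,5],
    [[-20,0,0],0,5]
  ],
  "force": 120
}}

```text
clock: 8.07
position: [0.4251, 0.2345, -0.0067]
ee_rot: [0.526, 0.473, 0.525, -0.473]
contact_force: [0.0, 0.2, -3.8]
width: 0.0142
```

```bash
python3 - <<'E'
from h import *
s=manip.get_state();print(s['position'],s['width'],s['contact_force'],s['moment'])
im=save('wrist','w8.png')
im=save('scene','s8.png');cv2.imwrite('pics/s8c.png',cv2.resize(im[260:400,180:340,::-1],None,fx=4,fy=4,interpolation=cv2.INTER_CUBIC))
E
```

```text
[ 0.42507279  0.23453116 -0.00673453] 0.014199677614738091 [ 0.01780432  0.17665267 -3.80351062] [-0.0185453   0.12989531  0.00178001]
```

View pics/w8.png

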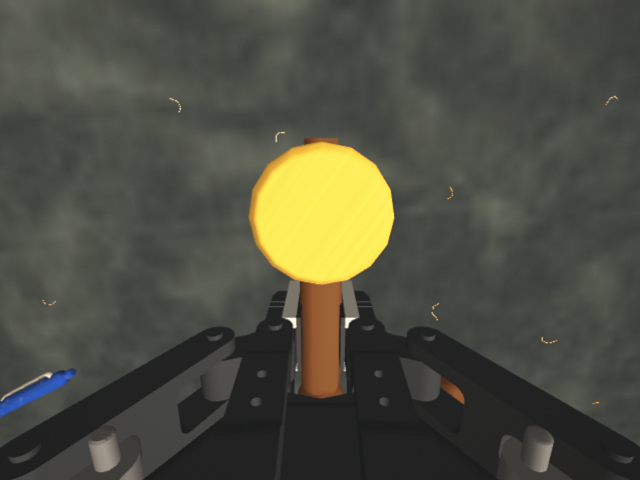

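View pics/s8c.png

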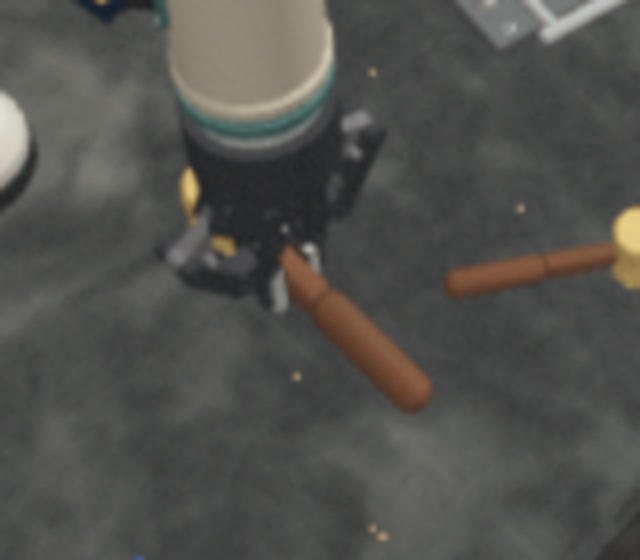

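```bash
python3 - <<'E'
from h import *
print(atz('top',(336.2,214.6),.103),atz('top',(319.2,255.9),.046),atz('top',(350.8,256.5),.046))
save('scene','s9.png')
im=cv2.imread('pics/s9.png');cv2.imwrite('pics/s9c.png',cv2.resize(im[190:290,250:370],None,fx=6,fy=6,interpolation=cv2.INTER_CUBIC))
im=cv2.imread('pics/top0.png');cv2.imwrite('pics/t9c.png',cv2.resize(im[175:275,280:400],None,fx=6,fy=6,interpolation=cv2.INTER_CUBIC))
E
```

```text
[ 0.56342315 -0.01601303  0.103     ] [0.45976885 0.03127552 0.046     ] [ 0.45642976 -0.05266301  0.046     ]
```

View pics/s9c.png

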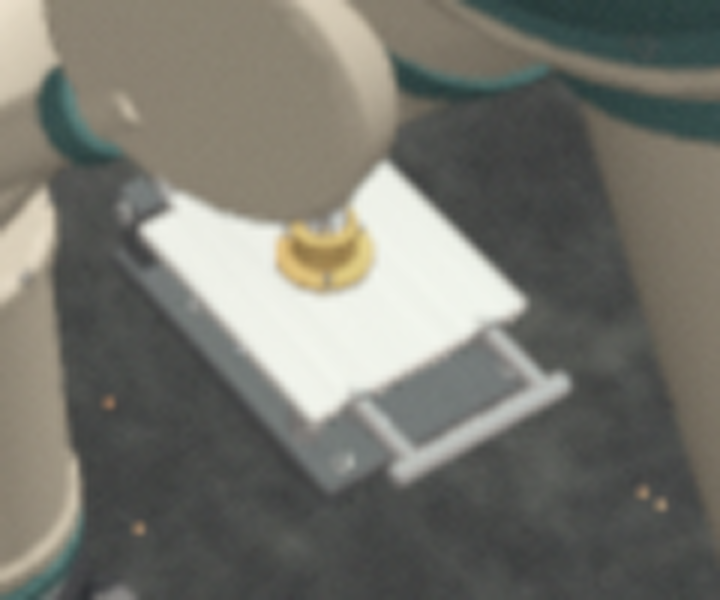

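View pics/t9c.png

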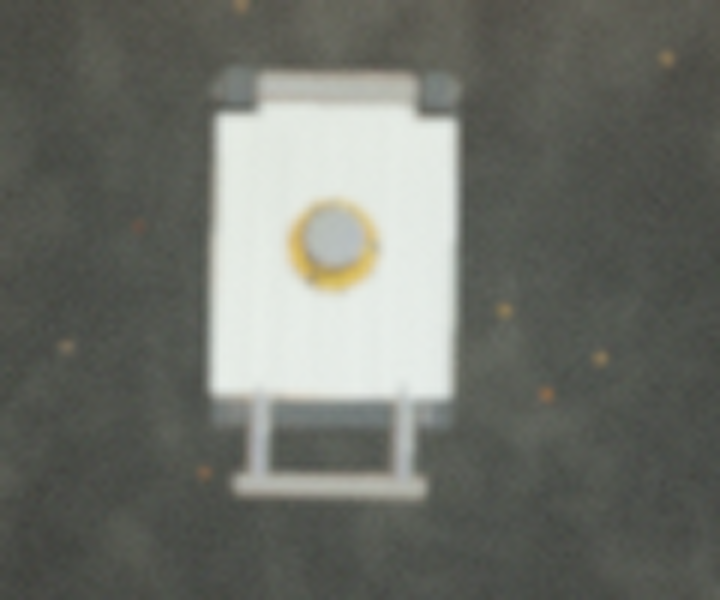

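```bash
python3 - <<'E'
from h import *
plan((.517,-.020,.12),(-0.105,.9945))
E
```

```text
shift mm [-126.8   65.2  262.9] turn [np.float64(0.0)] pos [ 0.4245  0.2343 -0.0073] q6 [ 0.36  0.36  1.98 -0.    0.8   1.83]
```

{"name": "move_arm", "arguments": {
  "rows": [
    [[-30,0,0],0,5],
    [[-60,0,0],0,5],
    [[-90,0,20],0,5],
    [[-120,15,50],0,5],
    [[-127,25,85],0,5],
    [[-127,35,120],0,5],
    [[-127,45,155],0,5],
    [[-127,52,190],0,5]
  ]
}}

```text
clock: 8.88
position: [0.4969, 0.0495, 0.1203]
ee_rot: [0.527, 0.473, 0.525, -0.473]
contact_force: [1.7, 0.7, -3.8]
width: 0.0145
```

```bash
python3 - <<'E'
from h import *
plan((.517,-.020,.12),(-0.105,.9945))
E
```

```text
shift mm [ 0.4 12.7 71.2] turn [np.float64(0.001)] pos [0.4969 0.0495 0.1203] q6 [-0.04  0.22  1.79 -0.    1.13  1.43]
```

{"name": "move_arm", "arguments": {
  "rows": [
    [[0,6,25],0,5],
    [[0,12,50],0,5],
    [[0,13,71],0,5],
    [[0,13,71],0,5],
    [[0,13,71],0,5],
    [[0,13,71],0,5]
  ]
}}

```text
clock: 9.38
position: [0.5165, -0.0193, 0.1199]
ee_rot: [0.526, 0.473, 0.525, -0.473]
contact_force: [-0.1, -0.5, -3.5]
width: 0.0144
```

```bash
python3 - <<'E'
from h import *
s=plan((.517,-.020,.12),(-0.105,.9945))
s=manip.get_state();R=toolR(s)
im=save('wrist','w10.png');im=save('top','t10.png')
cv2.imwrite('pics/t10c.png',cv2.resize(im[175:275,280:400,::-1],None,fx=6,fy=6,interpolation=cv2.INTER_CUBIC))
im=save('scene','s10.png')
cv2.imwrite('pics/s10c.png',cv2.resize(im[190:290,250:370,::-1],None,fx=6,fy=6,interpolation=cv2.INTER_CUBIC))
print(proj('wrist',(.5645,-.0148,.103)))
print(viewer.get_calibration('top')['t'])
for z in (s['position'][2]+.027,s['position'][2]+.081): 
  h=s['position']+R[:,1]*.048;h[2]=z;print(z,proj('scene',h),proj('wrist',h))
E
```

```text
shift mm [-0.1  0.4  0.7] turn [np.float64(0.0)] pos [ 0.5165 -0.0193  0.1199] q6 [-0.17  0.25  1.75 -0.    1.14  1.3 ]
[322.34530246 181.1216142 ]
[0.02301608 0.50083474 1.41871138]
0.14687425820116773 [305.0542045  204.14716925] [321.8783885  192.40651558]
0.20087425820116772 [305.08495582 186.66899625] [323.08422694 218.77722179]
```

View pics/w10.png

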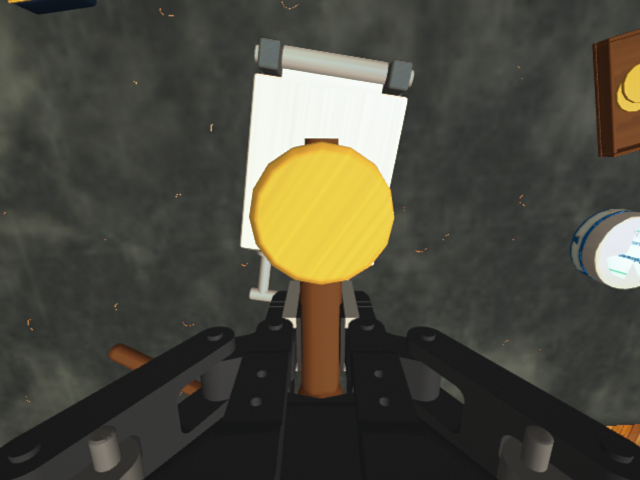

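View pics/s10.png

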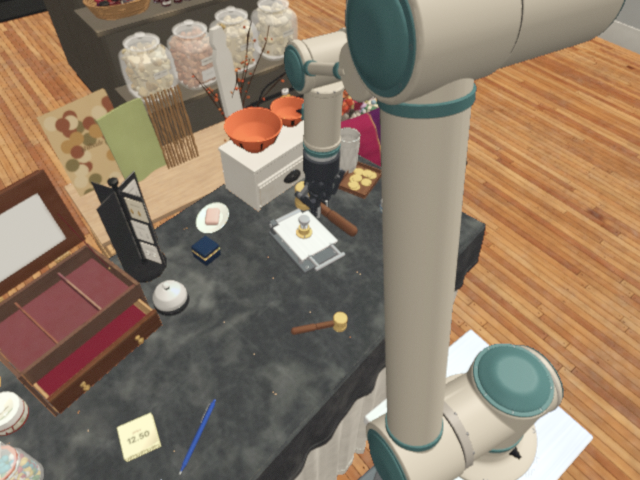

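View pics/t10c.png

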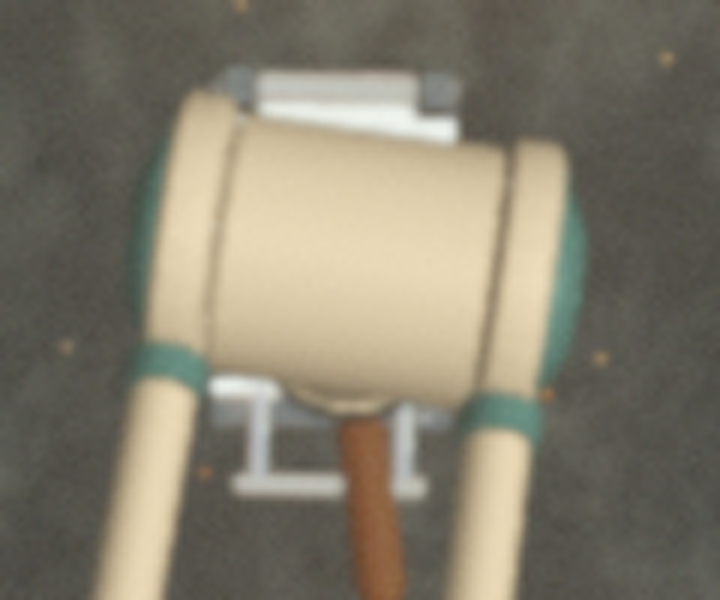

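```bash
python3 - <<'E'
from h import *
print(proj('wrist',(.6345,-.0175,.046)),proj('wrist',(.56,.0,.05)))
print('hinge mid est',atz('wrist',(335,66),.046), 'leaf corners',atz('wrist',(254,75),.05),atz('wrist',(406,98),.05),atz('wrist',(242,248),.05))
print(proj('scene',(.5645,-.0148,.103)))
im=cv2.imread('pics/s10.png');cv2.imwrite('pics/s10c.png',cv2.resize(im[150:270,250:370],None,fx=5,fy=5,interpolation=cv2.INTER_CUBIC))
E
```

```text
[336.7279173   69.22060766] [300.92860674 177.10258406]
hinge mid est [ 0.63634802 -0.01609427  0.046     ] leaf corners [0.62427293 0.0375379  0.05      ] [ 0.62099557 -0.06674946  0.05      ] [0.50116952 0.04043285 0.05      ]
[305.14008839 217.2745064 ]
```

View pics/s10c.png

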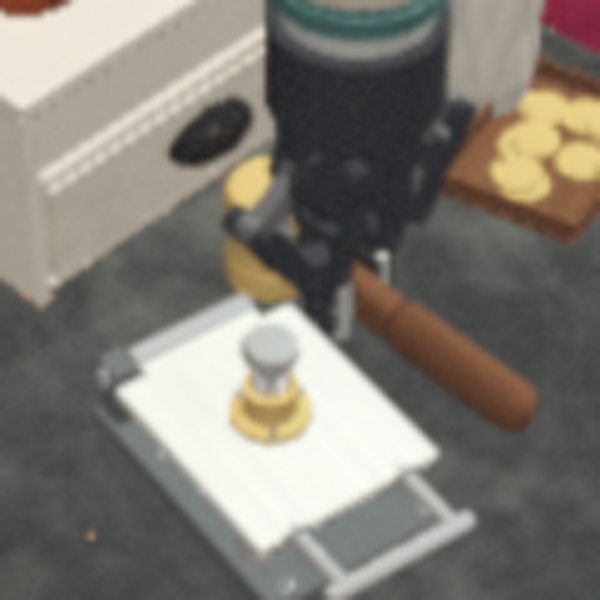

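{"name": "move_arm", "arguments": {
  "rows": [
    [[12,0.4,0.7],0,5],
    [[24,0.4,0.7],0,5],
    [[34,0.4,0.7],0,5],
    [[34,0.4,0.7],0,5],
    [[34,0.4,0.7],0,5]
  ]
}}

```text
clock: 9.95
position: [0.5167, -0.0188, 0.0858]
ee_rot: [0.526, 0.472, 0.526, -0.473]
contact_force: [-0.5, -0.4, -4.2]
width: 0.0143
```

```bash
python3 - <<'E'
from h import *
s=plan((.517,-.020,.086-.0268-.002),(-0.105,.9945))
s=manip.get_state();print(s['contact_force'],s['moment'])
im=save('scene','s11.png');cv2.imwrite('pics/s11c.png',cv2.resize(im[150:270,250:370,::-1],None,fx=5,fy=5,interpolation=cv2.INTER_CUBIC))
E
```

```text
shift mm [28.6  0.2  1.2] turn [np.float64(0.003)] pos [ 0.5167 -0.0188  0.0858] q6 [-0.17  0.28  1.8  -0.    1.06  1.29]
[-0.50595737 -0.40668499 -4.20998491] [ 0.02288732  0.07871826 -0.00037275]
```

View pics/s11c.png

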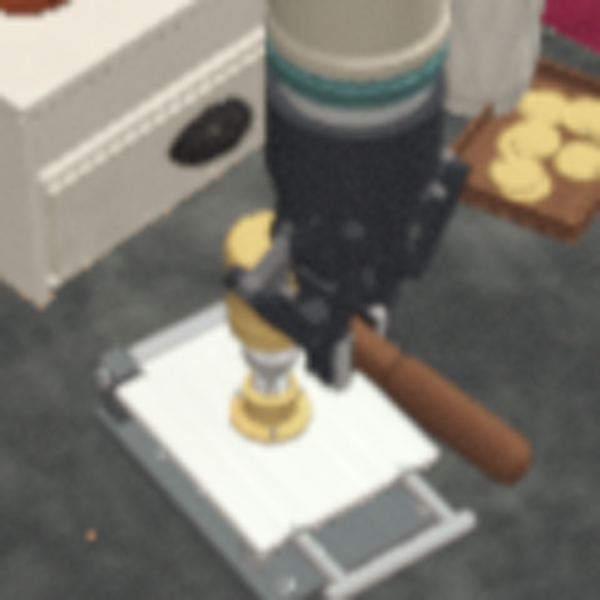

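{"name": "move_arm", "arguments": {
  "rows": [
    [[0,0,2],0.003,5],
    [[14,0,2.5],0.003,5],
    [[29,0,2.5],0.003,5]
  ]
}}

```text
clock: 10.25
position: [0.5207, -0.0222, 0.0594]
ee_rot: [0.528, 0.474, 0.523, -0.472]
contact_force: [1.3, -1.1, -0.6]
width: 0.0144
```

```bash
python3 - <<'E'
from h import *
s=manip.get_state();print(s['clock'],s['position'],s['contact_force'],s['moment'],s['qd'])
E
```

```text
10.25 [ 0.52069267 -0.0222211   0.05936145] [ 1.32019955 -1.07066685 -0.61062141] [-0.03074427 -0.22786148 -0.04132122] [-0.0023575   0.20952608  0.24316877 -0.00118405 -0.45617152 -0.0057241 ]
```

{"name": "move_arm", "arguments": {
  "rows": [
    [[5,-3,0],0,5]
  ]
}}

```text
clock: 10.33
position: [0.5201, -0.0228, 0.0561]
ee_rot: [0.529, 0.475, 0.521, -0.471]
contact_force: [-6.3, 2.9, 21.6]
width: 0.0145
```

```bash
python3 - <<'E'
from h import *
s=manip.get_state();print(s['clock'],s['position'],s['contact_force'],s['moment'],s['qd'])
im=save('scene','s12.png');cv2.imwrite('pics/s12c.png',cv2.resize(im[150:270,250:370,::-1],None,fx=5,fy=5,interpolation=cv2.INTER_CUBIC))
E
```

```text
10.3333 [ 0.52013599 -0.02281296  0.05608435] [-6.28479482  2.88216553 21.57192148] [0.74638807 0.11283702 0.1644736 ] [-0.0174895  -0.04040054  0.08177139  0.02850105 -0.14175923 -0.02750367]
```

View pics/s12c.png

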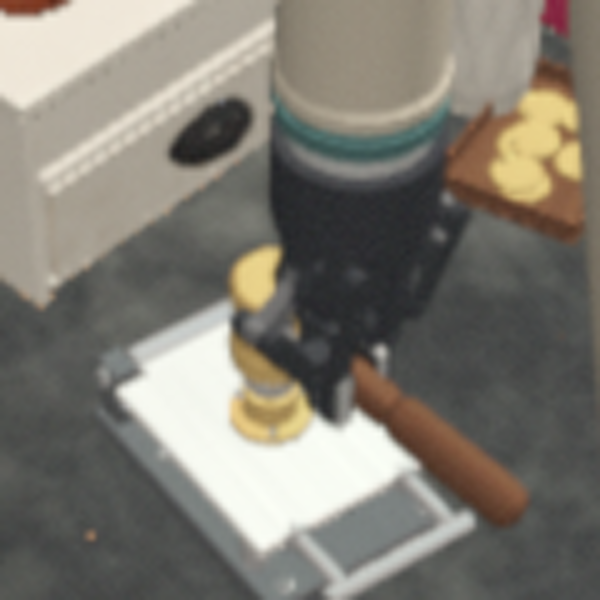

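{"name": "move_arm", "arguments": {
  "rows": [
    [[-20,0,0],0,5],
    [[-45,0,0],0,5],
    [[-75,0,0],0,5],
    [[-90,0,0],0,5],
    [[-90,0,0],0,5]
  ]
}}

```text
clock: 10.8
position: [0.5224, -0.0231, 0.1513]
ee_rot: [0.533, 0.478, 0.518, -0.469]
contact_force: [1.4, 0.1, -2.9]
width: 0.0144
```

```bash
python3 - <<'E'
from h import *
plan((.425,.2345,.12),(-0.105,.9945))
s=manip.get_state();print(s['clock'],s['contact_force'],s['moment'])
save('wrist','w13.png')
im=save('scene','s13.png');cv2.imwrite('pics/s13c.png',cv2.resize(im[150:270,250:370,::-1],None,fx=5,fy=5,interpolation=cv2.INTER_CUBIC))
E
```

```text
shift mm [  27.8  -70.8 -266.5] turn [np.float64(-0.001)] pos [ 0.5224 -0.0231  0.1513] q6 [-0.18  0.22  1.71 -0.    1.19  1.29]
10.8 [ 1.39104491  0.10511618 -2.87673045] [ 0.01592674  0.09011778 -0.01361717]
```

View pics/s13c.png

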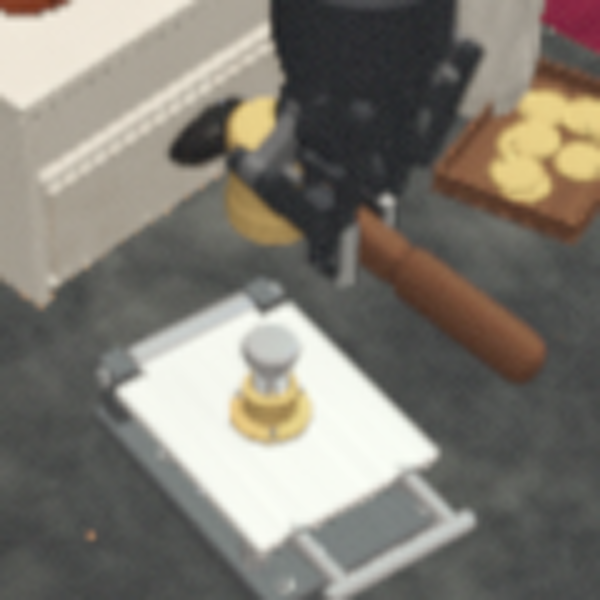

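View pics/w13.png

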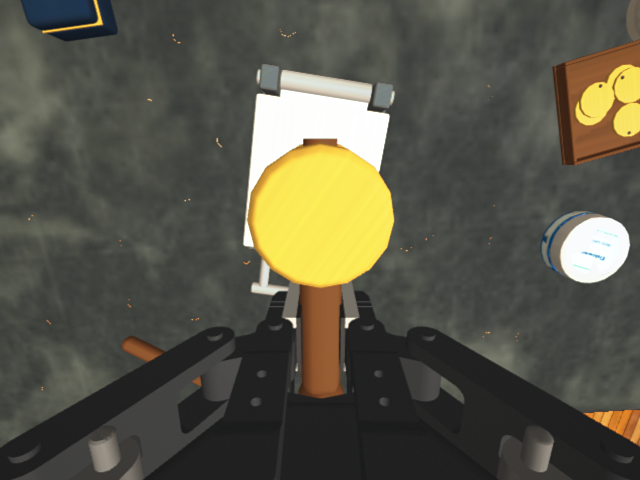

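{"name": "move_arm", "arguments": {
  "rows": [
    [[5,-10,-38],0,5],
    [[10,-20,-76],0,5],
    [[14,-30,-114],0,5],
    [[18,-40,-152],0,5],
    [[20,-51,-190],0,5],
    [[23,-61,-228],0,5],
    [[28,-71,-266],0,5],
    [[28,-71,-266],0,5]
  ]
}}

```text
clock: 11.57
position: [0.4159, 0.2401, 0.1141]
ee_rot: [0.529, 0.474, 0.525, -0.47]
contact_force: [0.6, 0.1, -4.4]
width: 0.0139
```

```bash
python3 - <<'E'
from h import *
plan((.425,.2345,-.022),(-0.105,.9945))
s=manip.get_state();print(s['clock'],s['contact_force'],toolR(s).round(3))
E
```

```text
shift mm [136.1   7.4   6.4] turn [np.float64(0.004)] pos [0.4159 0.2401 0.1141] q6 [ 0.38  0.2   1.84 -0.    1.1   1.84]
11.5667 [ 0.55134901  0.08079592 -4.35176931] [[ 0.008  0.994  0.109]
 [-0.     0.109 -0.994]
 [-1.     0.008  0.001]]
```

{"name": "move_arm", "arguments": {
  "rows": [
    [[35,4,4],0,5],
    [[70,7,6],0,5],
    [[105,7,6],0,5],
    [[125,7,6],0,5],
    [[134,7,6],0,5],
    [[136,7,6],0,5]
  ]
}}

```text
clock: 12.07
position: [0.4221, 0.2336, -0.0246]
ee_rot: [0.528, 0.472, 0.526, -0.472]
contact_force: [-0.2, 0.6, -3.3]
width: 0.0141
```

{"name": "move_arm", "arguments": {
  "rows": [
    [[2,0,0],0,5],
    [[3.5,0,0],0,5],
    [[5,0,0],0,5],
    [[5,0,0],0,5]
  ]
}}

```text
clock: 12.4
position: [0.4227, 0.2337, -0.0281]
ee_rot: [0.528, 0.472, 0.525, -0.472]
contact_force: [-1.3, -1.0, 0.7]
width: 0.0144
```

```bash
python3 - <<'E'
from h import *
s=manip.get_state();print(s['clock'],s['position'],s['contact_force'],s['moment'])
im=save('scene','s14.png');cv2.imwrite('pics/s14c.png',cv2.resize(im[260:400,180:340,::-1],None,fx=4,fy=4,interpolation=cv2.INTER_CUBIC))
E
```

```text
12.4 [ 0.42265429  0.23371599 -0.02809477] [-1.31780882 -0.97241468  0.65629773] [-0.15675057  0.31870413 -0.03228957]
```

View pics/s14c.png

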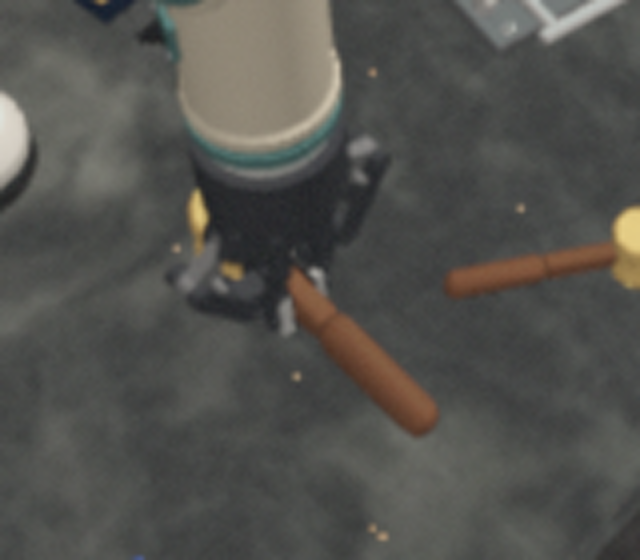

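Supported by the table (upward force now). Release and rise.

{"name": "move_arm", "arguments": {
  "rows": [
    [[0,0,0],0,25],
    [[0,0,0],0,40],
    [[0,0,0],0,50],
    [[0,0,0],0,50],
    [[-15,0,0],0,50],
    [[-45,0,0],0,50],
    [[-85,0,0],0,50],
    [[-125,0,0],0,50]
  ],
  "force": 40
}}

```text
clock: 13.12
position: [0.4214, 0.2337, 0.0977]
ee_rot: [0.528, 0.471, 0.526, -0.472]
contact_force: [1.2, 0.2, -0.3]
width: 0.0502
```

```bash
python3 - <<'E'
from h import *
# bar mid ~ (.458,-.011); jaws along jig x
plan((.458,-.011,.12),(.999,-.039))
s=manip.get_state();print(s['clock'],s['contact_force'],s['qpos'].round(2))
im=save('wrist','w15.png')
E
```

```text
shift mm [-21.6   9.7 247.3] turn [np.float64(-1.422)] pos [0.4214 0.2337 0.0977] q6 [ 0.36  0.22  1.85 -0.    1.07  1.83]
13.1167 [ 1.17975739  0.16436345 -0.31151088] [ 0.36  0.22  1.85 -0.    1.07  1.83]
```

View pics/w15.png

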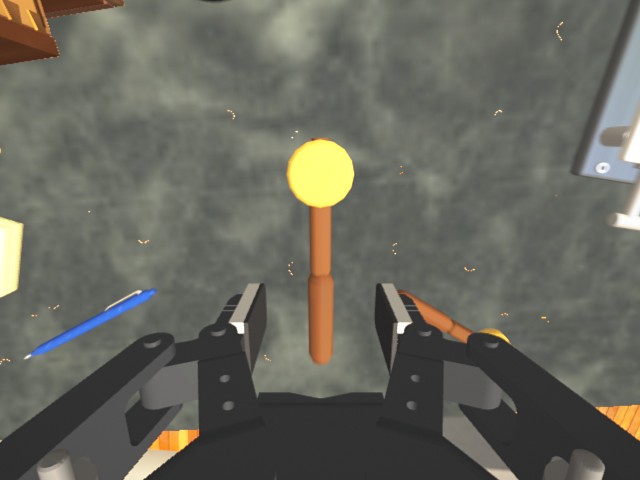

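{"name": "move_arm", "arguments": {
  "rows": [
    [[-20,2,35],-0.12,50],
    [[-22,4,70],-0.24,50],
    [[-22,6,105],-0.36,50],
    [[-22,8,140],-0.48,50],
    [[-22,10,175],-0.6,50],
    [[-22,10,210],-0.72,50],
    [[-22,10,240],-0.84,50],
    [[-22,10,247],-0.96,50]
  ]
}}

```text
clock: 13.83
position: [0.4649, -0.0125, 0.1279]
ee_rot: [0.685, 0.201, 0.673, -0.197]
contact_force: [0.2, -0.4, 0.5]
width: 0.0501
```

```bash
python3 - <<'E'
from h import *
plan((.458,-.011,.12),(.999,-.039))
E
```

```text
shift mm [ 7.8 -2.5 -6.7] turn [np.float64(-0.53)] pos [ 0.4649 -0.0125  0.1279] q6 [-0.18  0.15  1.85  0.    1.11  0.39]
```

{"name": "move_arm", "arguments": {
  "rows": [
    [[8,-2.5,-6.7],-0.12,50],
    [[8,-2.5,-6.7],-0.24,50],
    [[8,-2.5,-6.7],-0.36,50],
    [[8,-2.5,-6.7],-0.48,50],
    [[8,-2.5,-6.7],-0.53,50],
    [[8,-2.5,-6.7],-0.53,50],
    [[8,-2.5,-6.7],-0.53,50]
  ]
}}

```text
clock: 14.42
position: [0.4581, -0.011, 0.1198]
ee_rot: [0.713, 0.015, 0.7, -0.014]
contact_force: [0.1, -0.2, -0.1]
width: 0.0498
```

```bash
python3 - <<'E'
from h import *
plan((.458,-.011,.12),(.999,-.039))
s=manip.get_state();print(s['clock'],toolR(s).round(3))
im=save('wrist','w16.png')
print(proj('wrist',(.458,-.011,.046)),proj('wrist',(.4597,.031,.046)),proj('wrist',(.4564,-.0527,.046)))
im=save('scene','s16.png');cv2.imwrite('pics/s16c.png',cv2.resize(im[150:290,230:390,::-1],None,fx=4,fy=4,interpolation=cv2.INTER_CUBIC))
E
```

```text
shift mm [-0.2 -0.  -0.1] turn [np.float64(-0.002)] pos [ 0.4581 -0.011   0.1198] q6 [-0.18  0.15  1.88  0.    1.09 -0.14]
14.4167 [[ 0.018  0.041  0.999]
 [ 0.     0.999 -0.041]
 [-1.     0.001  0.018]]
[319.77498564 236.47791854] [319.69621364 181.98084191] [319.95463276 285.97440989]
```

View pics/w16.png

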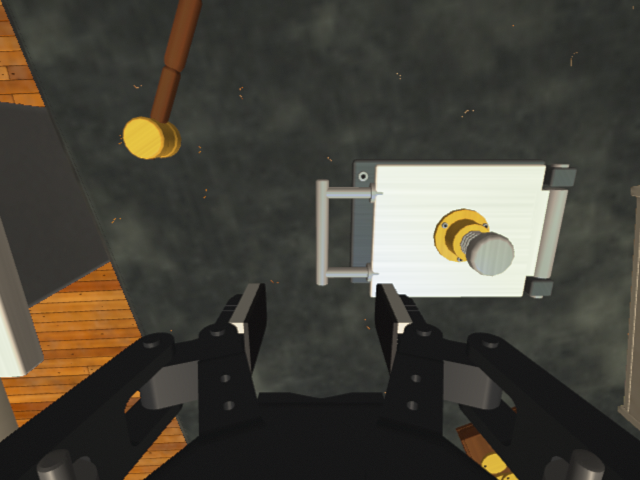

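View pics/s16c.png

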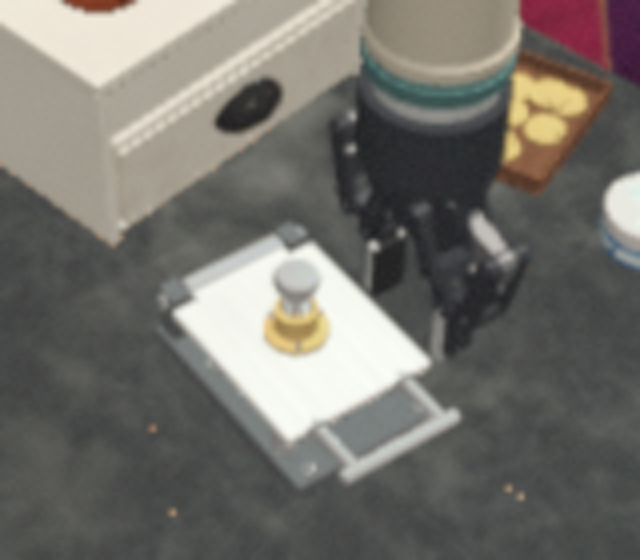

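```bash
python3 - <<'E'
from h import *
plan((.460,-.0095,.03),(.999,-.039))
plan((.460,-.0095,-.008),(.999,-.039))
E
```

```text
shift mm [89.8  1.4  0.3] turn [np.float64(-0.002)] pos [ 0.4581 -0.0109  0.1198] q6 [-0.18  0.15  1.88  0.    1.09 -0.14]
shift mm [127.8   1.4  -0.4] turn [np.float64(-0.002)] pos [ 0.4581 -0.0109  0.1198] q6 [-0.18  0.15  1.88  0.    1.09 -0.14]
```

{"name": "move_arm", "arguments": {
  "rows": [
    [[20,1,0],0,30],
    [[45,1,0],0,30],
    [[65,1,0],0,30],
    [[75,1,0],0,30],
    [[75,1,0],0,30]
  ]
}}

```text
clock: 14.93
position: [0.4574, -0.0095, 0.0426]
ee_rot: [0.712, 0.015, 0.702, -0.014]
contact_force: [0.3, -0.6, 0.9]
width: 0.0301
```

```bash
python3 - <<'E'
from h import *
plan((.460,-.0095,-.008),(.999,-.039))
im=save('wrist','w17.png')
E
```

```text
shift mm [50.7  0.   2. ] turn [np.float64(-0.002)] pos [ 0.4574 -0.0095  0.0426] q6 [-0.18  0.25  1.99  0.    0.89 -0.14]
```

View pics/w17.png

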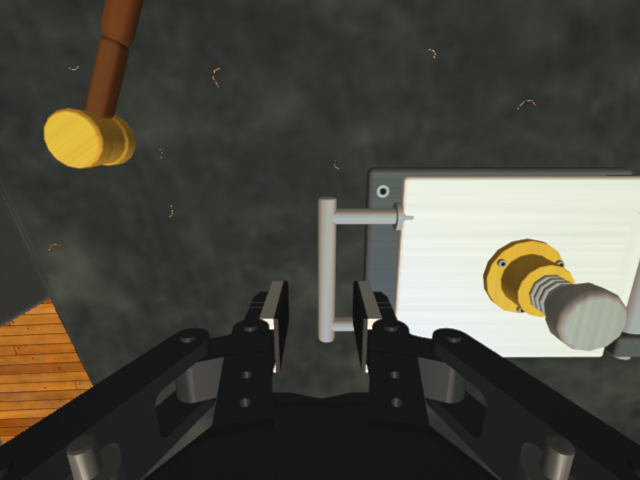

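{"name": "move_arm", "arguments": {
  "rows": [
    [[10,0,3.5],0,30],
    [[20,0,3.5],0,30],
    [[30,0,3.5],0,30],
    [[35,0,3.5],0,30],
    [[36,0,3.5],0,30]
  ]
}}

```text
clock: 15.4
position: [0.4627, -0.0098, 0.0075]
ee_rot: [0.712, 0.015, 0.702, -0.014]
contact_force: [-0.0, 0.4, 0.2]
width: 0.0296
```

```bash
python3 - <<'E'
from h import *
plan((.460,-.0095,-.008),(.999,-.039)); print(manip.get_state()['contact_force'])
im=save('wrist','w18.png')
im=save('scene','s18.png');cv2.imwrite('pics/s18c.png',cv2.resize(im[150:290,230:390,::-1],None,fx=4,fy=4,interpolation=cv2.INTER_CUBIC))
E
```

```text
shift mm [15.4  0.2 -2.9] turn [np.float64(-0.002)] pos [ 0.4627 -0.0098  0.0075] q6 [-0.17  0.3   2.03  0.    0.8  -0.14]
[-0.03598876  0.36202093  0.24973038]
```

View pics/w18.png

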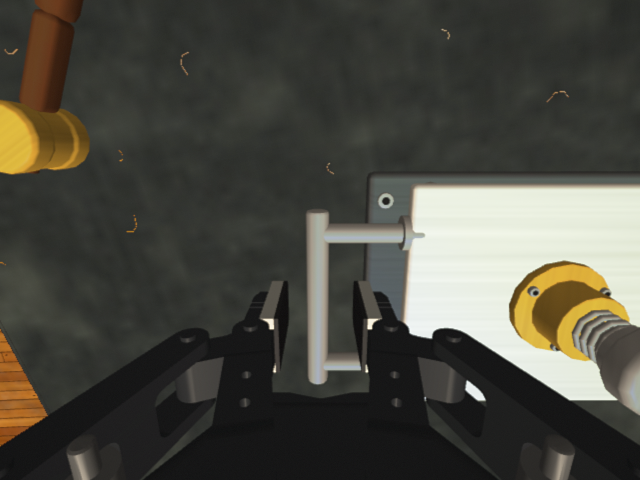

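View pics/s18c.png

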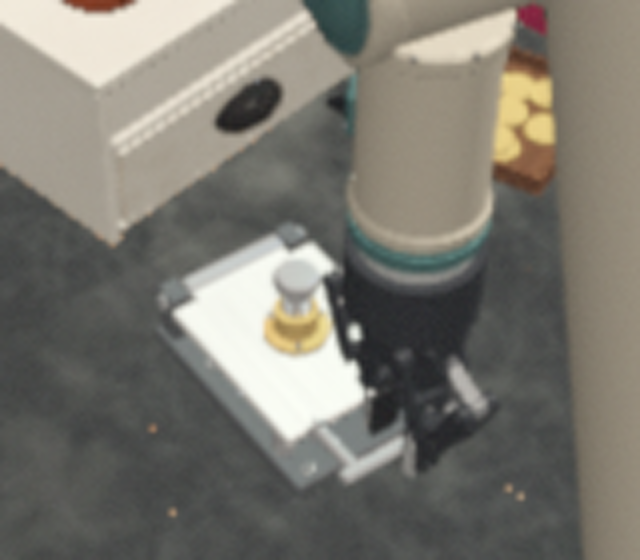

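{"name": "move_arm", "arguments": {
  "rows": [
    [[6,0,-0.5],0,30],
    [[12,0,-0.5],0,30],
    [[16,0,-0.5],0,30],
    [[16,0,-0.5],0,30],
    [[16,0,-0.5],0,30]
  ]
}}

```text
clock: 15.92
position: [0.4625, -0.0098, -0.0082]
ee_rot: [0.712, 0.015, 0.702, -0.014]
contact_force: [-0.6, 0.1, -0.6]
width: 0.0301
```

{"name": "move_arm", "arguments": {
  "rows": [
    [[0,0,0],0,20],
    [[0,0,0],0,12],
    [[0,0,0],0,2],
    [[0,0,0],0,0],
    [[0,0,0],0,0],
    [[0,0,0],0,0]
  ],
  "force": 30
}}

```text
clock: 16.42
position: [0.4615, -0.0097, -0.0083]
ee_rot: [0.712, 0.015, 0.702, -0.014]
contact_force: [-4.2, -0.1, 0.9]
width: 0.0084
```

```bash
python3 - <<'E'
from h import *
s=manip.get_state();print(s['position'],s['width'],s['contact_force'],s['moment'],s['clock'],toolR(s).round(3))
im=save('wrist','w19.png')
E
```

```text
[ 0.46150184 -0.00974009 -0.00834514] 0.008393978724994351 [-4.20568078 -0.07724766  0.90587808] [-0.13239545  0.45251795  0.03320779] 16.4167 [[ 0.014  0.041  0.999]
 [ 0.001  0.999 -0.041]
 [-1.     0.002  0.013]]
```

View pics/w19.png

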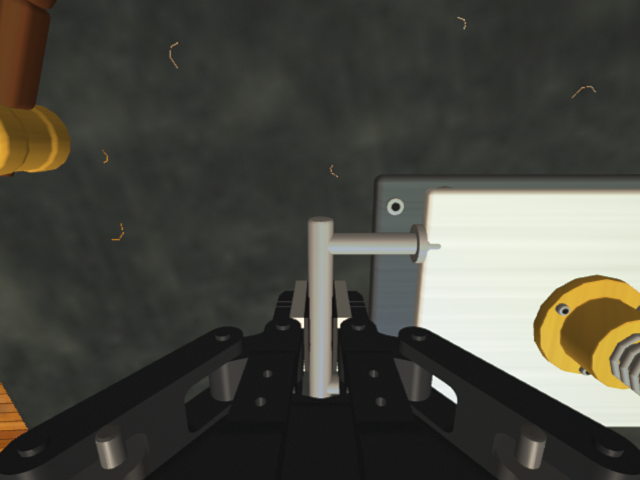

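{"name": "move_arm", "arguments": {
  "rows": [
    [[0,0,0.5],0,0],
    [[-7.7,0,0.8],0,0],
    [[-15.3,0,1.4],0,0],
    [[-23,0,2.3],0,0],
    [[-30.6,0,3.6],0,0],
    [[-38.1,0,5.2],0,0],
    [[-45.6,0,7],0,0],
    [[-45.6,0,7],0,0]
  ],
  "force": 50
}}

```text
clock: 17.13
position: [0.4669, -0.01, 0.0388]
ee_rot: [0.711, 0.015, 0.703, -0.014]
contact_force: [-5.5, -1.3, -1.8]
width: 0.008
```

```bash
python3 - <<'E'
from h import *
s=manip.get_state();print(s['position'],s['width'],s['contact_force'],s['moment'],s['clock'],toolR(s).round(3))
T0=np.array((.4622,-.0097,-.0083))
for th in range(15,61,5):
  t=np.radians(th);print(th,(toolR(s).T@(T0+.176*(1-np.cos(t))*np.array([.999,-.039,0])+np.array([0,0,.176*np.sin(t)])-s['position'])*1000).round(1))
im=save('wrist','w20.png')
im=save('scene','s20.png');cv2.imwrite('pics/s20c.png',cv2.resize(im[150:290,230:390,::-1],None,fx=4,fy=4,interpolation=cv2.INTER_CUBIC))
E
```

```text
[ 0.46694926 -0.00996812  0.03875978] 0.00797283569798108 [-5.51610699 -1.27763408 -1.75969661] [-0.12791343  0.99039928 -0.00704097] 17.1333 [[ 0.012  0.041  0.999]
 [ 0.001  0.999 -0.041]
 [-1.     0.001  0.012]]
15 [1.5 0.1 1.2]
20 [-13.1   0.1   6. ]
25 [-27.2   0.1  12.1]
30 [-40.7   0.2  19.3]
35 [-53.6   0.2  27.7]
40 [-65.6   0.2  37.2]
45 [-76.8   0.3  47.7]
50 [-87.1   0.3  59.1]
55 [-96.3   0.3  71.4]
60 [-104.4    0.4   84.5]
```

View pics/w20.png

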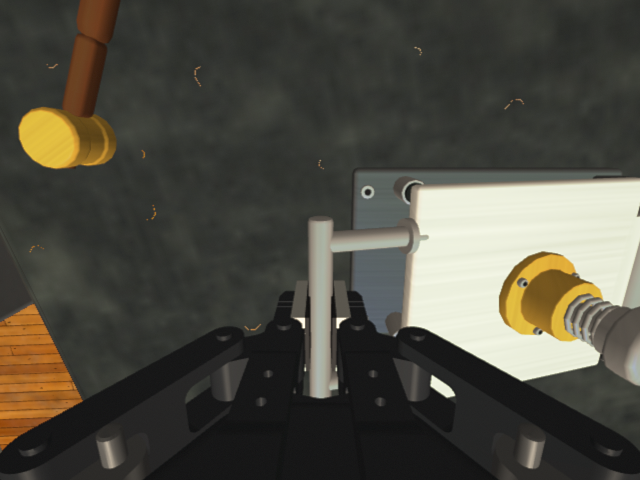

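View pics/s20c.png

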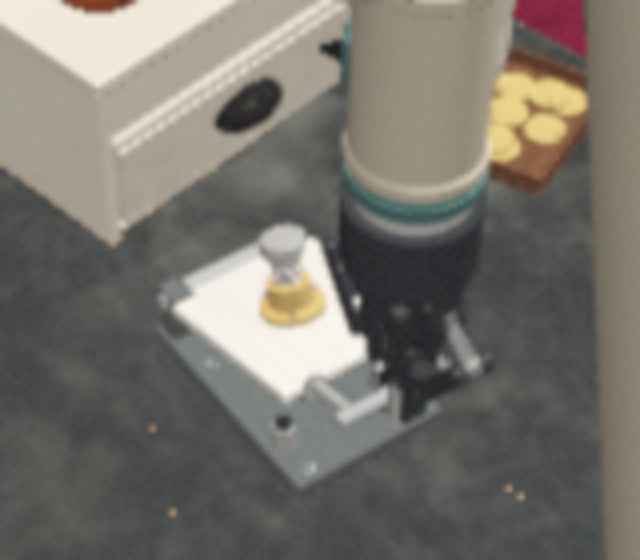

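{"name": "move_arm", "arguments": {
  "rows": [
    [[-6,0,2],0,0],
    [[-13,0,5],0,0],
    [[-20,0,8],0,0],
    [[-27,0,11],0,0],
    [[-34,0,14.5],0,0],
    [[-41,0,18.5],0,0],
    [[-47,0,22.5],0,0],
    [[-53.5,0,27],0,0]
  ]
}}

```text
clock: 17.9
position: [0.49, -0.0109, 0.0927]
ee_rot: [0.709, 0.015, 0.705, -0.014]
contact_force: [-9.6, -1.8, 0.1]
width: 0.008
```

```bash
python3 - <<'E'
from h import *
s=manip.get_state();print(s['position'],s['width'],s['contact_force'],s['moment'],s['clock'],toolR(s).round(3)[:,0])
T0=np.array((.4612,-.0097,-.0083))
for th in range(30,66,5):
  t=np.radians(th);print(th,(toolR(s).T@(T0+.176*(1-np.cos(t))*np.array([.999,-.039,0])+np.array([0,0,.176*np.sin(t)])-s['position'])*1000).round(1))
E
```

```text
[ 0.48996489 -0.01088981  0.09273453] 0.008002876702624943 [-9.61687129 -1.84725473  0.09057986] [-0.1009745   1.8068877  -0.06798236] 17.9 [ 0.005  0.001 -1.   ]
30 [13.   0.  -5.3]
35 [0.1 0.1 3. ]
40 [-12.    0.1  12.4]
45 [-23.3   0.1  22.9]
50 [-33.6   0.2  34.2]
55 [-42.9   0.2  46.5]
60 [-51.1   0.2  59.5]
65 [-58.1   0.2  73.1]
```

```bash
python3 - <<'E'
from h import *
im=save('wrist','w21.png')
im=save('scene','s21.png');cv2.imwrite('pics/s21c.png',cv2.resize(im[150:290,230:390,::-1],None,fx=4,fy=4,interpolation=cv2.INTER_CUBIC))
E
```

```text
(no output)
```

View pics/w21.png

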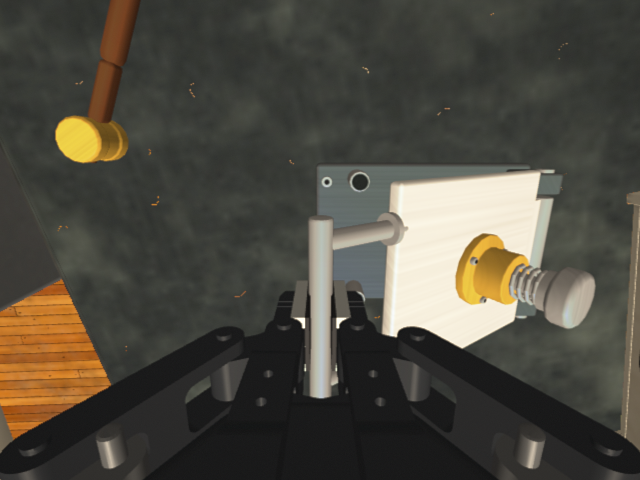

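View pics/s21c.png

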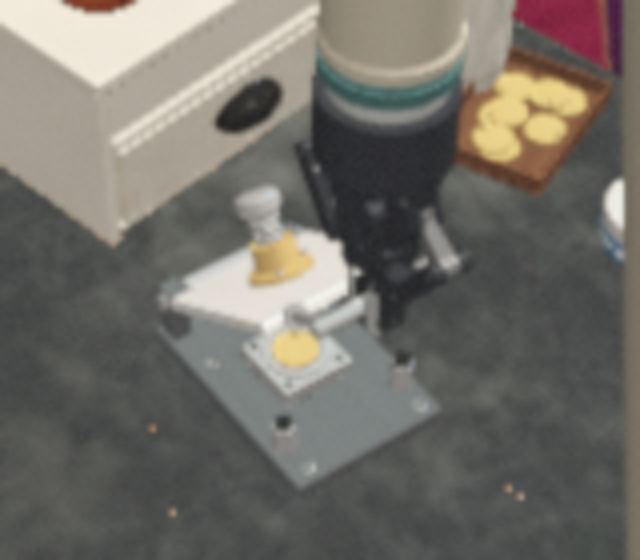

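{"name": "move_arm", "arguments": {
  "rows": [
    [[-6,0,2],0,0],
    [[-12,0,6.5],0,0],
    [[-17.5,0,11.5],0,0],
    [[-23,0,16.5],0,0],
    [[-28.5,0,22],0,0],
    [[-33.5,0,28],0,0],
    [[-33.5,0,28],0,0]
  ]
}}

```text
clock: 18.58
position: [0.5196, -0.0122, 0.1285]
ee_rot: [0.71, 0.015, 0.704, -0.014]
contact_force: [0.4, 0.4, -3.0]
width: 0.008
```

```bash
python3 - <<'E'
from h import *
s=manip.get_state();print(s['position'],s['width'],s['contact_force'],s['moment'],s['clock'],toolR(s).round(3)[:,0],s['qpos'].round(2))
T0=np.array((.4602,-.0097,-.0083))
for th in range(45,66,5):
  t=np.radians(th);print(th,(toolR(s).T@(T0+.176*(1-np.cos(t))*np.array([.999,-.039,0])+np.array([0,0,.176*np.sin(t)])-s['position'])*1000).round(1))
E
```

```text
[ 0.51955467 -0.01216598  0.12852089] 0.008033553436961613 [ 0.41689091  0.4028544  -3.00779658] [-0.05942838  0.09524461  0.05302415] 18.5833 [ 0.007  0.001 -1.   ] [-0.16  0.24  1.74  0.    1.16 -0.12]
45 [12.3  0.1 -8. ]
50 [2.  0.2 3.4]
55 [-7.2  0.2 15.7]
60 [-15.4   0.2  28.7]
65 [-22.4   0.2  42.4]
```

{"name": "move_arm", "arguments": {
  "rows": [
    [[-4,0,5],0,0],
    [[-8,0,10],0,0],
    [[-11,0,15],0,0],
    [[-14,0,20.5],0,0],
    [[-16,0,25.5],0,0],
    [[-16,0,25.5],0,0],
    [[-16,0,25.5],0,0]
  ]
}}

```text
clock: 19.17
position: [0.5425, -0.0131, 0.1466]
ee_rot: [0.708, 0.014, 0.706, -0.014]
contact_force: [-9.0, -0.9, 9.0]
width: 0.0081
```

```bash
python3 - <<'E'
from h import *
s=manip.get_state();print(s['position'],s['width'],s['contact_force'],s['moment'],s['clock'],toolR(s).round(3)[:,0])
im=save('wrist','w22.png')
im=save('scene','s22.png');cv2.imwrite('pics/s22c.png',cv2.resize(im[150:290,230:390,::-1],None,fx=4,fy=4,interpolation=cv2.INTER_CUBIC))
# predicted bar end (y+42mm) for angles, hinge from jig origin
ex=np.array([.999,-.039,0]);ey=np.array([.039,.999,0]);o=np.array([.5655,-.0138,0])
for th in (55,58,60,62,65):
  t=np.radians(th);h=o+.07*ex+np.array([0,0,.046]);u=-np.cos(t)*ex+np.array([0,0,np.sin(t)]);n=np.sin(t)*ex+np.array([0,0,np.cos(t)])
  pts=[h+.176*u+.042*ey, h+.137*u+.053*ey, h+.07*u+.057*n]
  print(th,[proj(c,p).round(1).tolist() for c in('wrist','scene') for p in pts])
E
```

```text
[ 0.54251915 -0.01310723  0.14658453] 0.008071764318685058 [-8.95756166 -0.92809691  8.97238348] [ 0.00601825  1.57502287 -0.01673527] 19.1667 [ 0.003  0.001 -1.   ]
55 [[303.7, 214.2], [352.1, 178.5], [489.1, 264.3], [297.0, 205.6], [287.4, 212.0], [286.2, 189.0]]
58 [[322.8, 216.8], [365.4, 179.3], [496.5, 264.0], [295.0, 201.8], [285.9, 209.2], [285.1, 188.0]]
60 [[336.7, 218.5], [374.9, 179.8], [501.4, 263.7], [293.6, 199.4], [284.8, 207.4], [284.4, 187.4]]
62 [[351.5, 220.2], [384.7, 180.4], [506.0, 263.4], [292.1, 197.0], [283.7, 205.6], [283.7, 186.9]]
65 [[375.4, 222.7], [400.2, 181.1], [512.7, 262.7], [290.0, 193.5], [282.1, 202.9], [282.6, 186.2]]
```

View pics/w22.png

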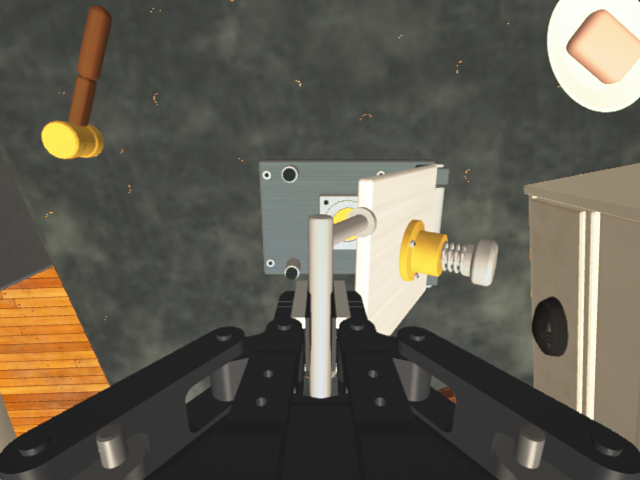

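View pics/s22c.png

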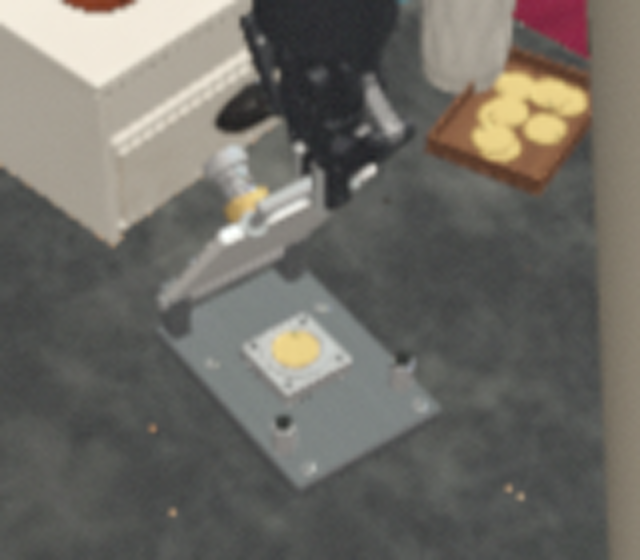

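```bash
python3 - <<'E'
from h import *
im=cv2.imread('pics/w22.png');cv2.imwrite('pics/w22c.png',cv2.resize(im[140:340,240:520],None,fx=2.85,fy=2.85,interpolation=cv2.INTER_CUBIC))
im=cv2.imread('pics/s22.png');cv2.imwrite('pics/s22d.png',cv2.resize(im[175:275,260:350],None,fx=6,fy=6,interpolation=cv2.INTER_CUBIC))
E
```

```text
(no output)
```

View pics/w22c.png

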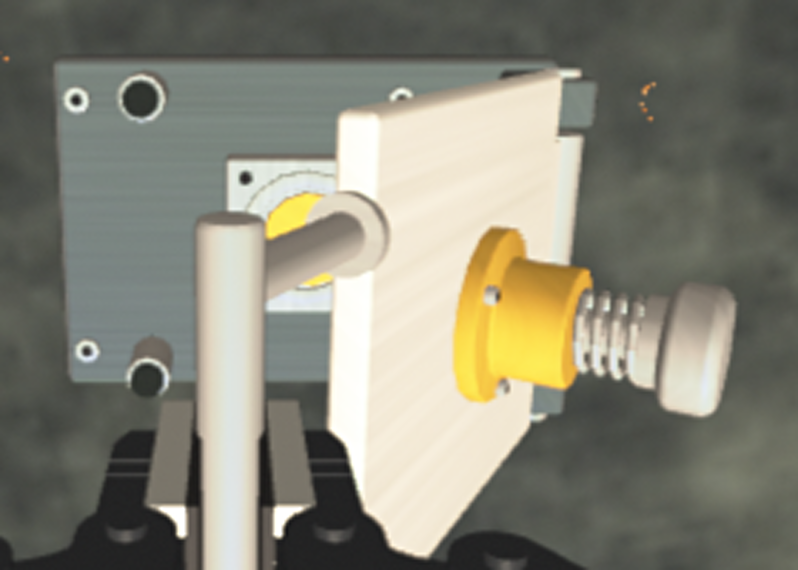

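View pics/s22d.png

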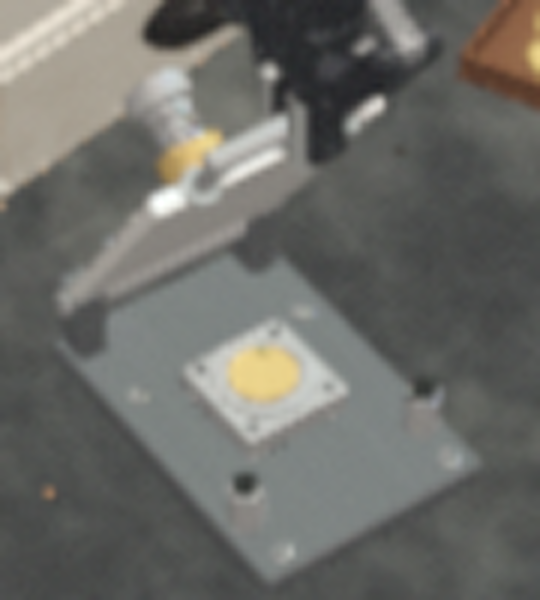

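```bash
cat > fit.py <<'E'
from h import *
from scipy.optimize import least_squares
def pt(p,kind,a):
    x,y,yaw,th=p[:4];ex=np.array([np.cos(yaw),np.sin(yaw),0]);ey=np.array([-np.sin(yaw),np.cos(yaw),0]);ez=np.array([0,0,1.])
    o=np.array([x,y,0])
    if kind=='b': return o+a[0]*ex+a[1]*ey+a[2]*ez
    h=o+.07*ex+.046*ez;u=-np.cos(th)*ex+np.sin(th)*ez;n=np.sin(th)*ex+np.cos(th)*ez
    return h+a[0]*u+a[1]*ey+a[2]*n
def fit(obs):
    for free in (0,1):
        def f(p):
            r=[]
            for c,k,a,px in obs:
                X=pt(p,k,a)
                if c=='wrist': X=X+p[4:7]
                r+=list(proj(c,X)-px)
            r+=list(np.array(p[4:7])/(.0015 if free else 1e-6))
            return r
        s=least_squares(f,[.5655,-.0138,-.039,1.0,0,0,0]);print(s.x.round(4),'theta deg',np.degrees(s.x[3]).round(2));print(np.round(s.fun,1))
E
python3 - <<'E'
from fit import *
fit([('wrist','b',(-.08,.055,.017),(259.6,161.8)),('wrist','b',(-.08,-.055,.017),(264.6,273.3)),
('wrist','l',(.176,.042,0),(321,217.2)),('wrist','l',(.137,.053,0),(366.3,179.3)),('wrist','l',(.07,0,.057),(493.3,262.8)),
('scene','b',(0,0,.033),(304,237.3)),('scene','b',(-.08,.055,.017),(305,272.5)),('scene','b',(-.08,-.055,.017),(340,252)),('scene','l',(.07,0,.057),(286.7,188.3))])
E
```

```text
[ 0.5664 -0.014  -0.0421  1.0009  0.     -0.     -0.    ] theta deg 57.35
[-1.4 -1.8 -0.8  1.6  0.  -0.9 -1.7  0.1  3.1  1.8  0.4 -0.6 -0.2 -0.9
  1.3 -0.8 -1.5 -0.4  0.  -0.  -0. ]
[ 5.6580e-01 -1.3600e-02 -4.1600e-02  1.0015e+00  9.0000e-04 -9.0000e-04
 -2.7000e-03] theta deg 57.38
[-0.6 -1.3 -0.1  1.   0.8 -1.  -1.8  0.6  1.2  1.   0.4 -0.4 -0.1 -0.7
  1.4 -0.6 -1.5 -0.2  0.6 -0.6 -1.8]
```

{"name": "move_arm", "arguments": {
  "rows": [
    [[-2,0,2],0,0],
    [[-4,0,5],0,0],
    [[-6,0,8],0,0],
    [[-6,0,8],0,0],
    [[-6,0,8],0,0]
  ]
}}

```text
clock: 19.68
position: [0.5514, -0.0135, 0.1524]
ee_rot: [0.708, 0.014, 0.705, -0.014]
contact_force: [3.1, -1.3, -9.1]
width: 0.0076
```

```bash
python3 - <<'E'
from h import *
s=manip.get_state();print(s['position'],s['width'],s['contact_force'],s['moment'],s['clock'],toolR(s).round(3)[:,0])
im=save('wrist','w23.png');cv2.imwrite('pics/w23c.png',cv2.resize(im[140:340,240:520,::-1],None,fx=2.85,fy=2.85,interpolation=cv2.INTER_CUBIC))
im=save('scene','s23.png');cv2.imwrite('pics/s23d.png',cv2.resize(im[175:275,260:350,::-1],None,fx=6,fy=6,interpolation=cv2.INTER_CUBIC))
E
```

```text
[ 0.55143104 -0.01347521  0.15242838] 0.007639124532683884 [ 3.06229016 -1.25421457 -9.10698504] [-0.1138889  -0.30578126 -0.05647655] 19.6833 [ 0.004  0.001 -1.   ]
```

View pics/w23c.png

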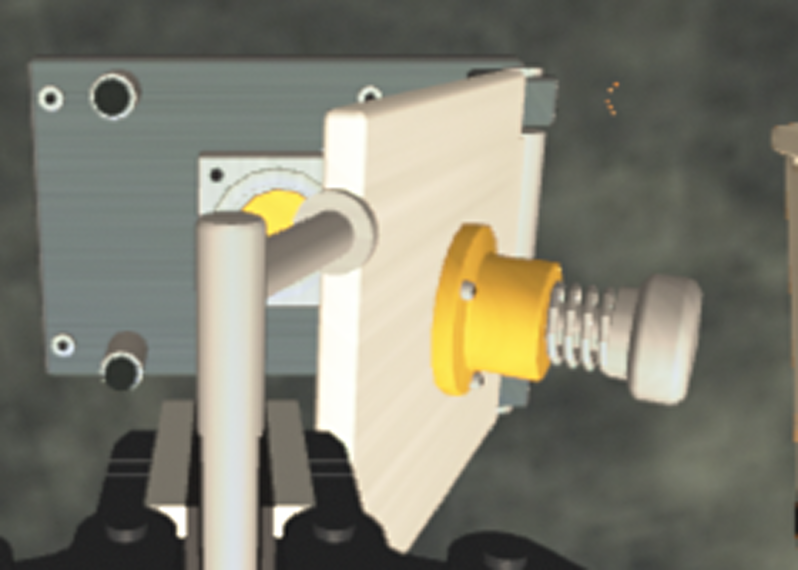

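View pics/s23d.png

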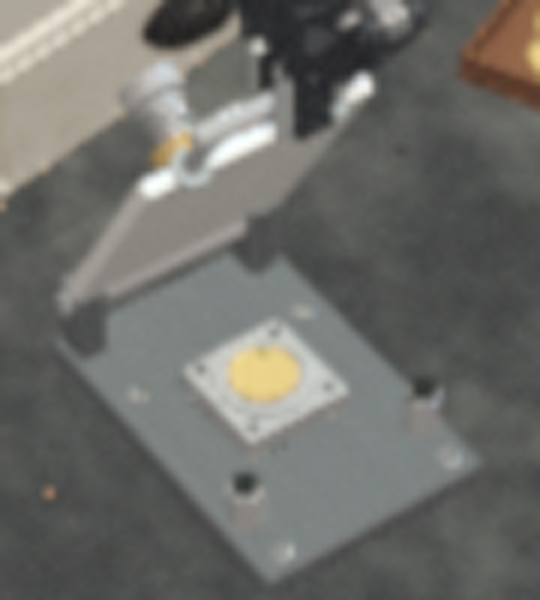

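```bash
python3 - <<'E'
from fit import *
w=lambda x,y:(x/2.85+240,y/2.85+140)
c=lambda x,y:(x/6+260,y/6+175)
fit([('wrist','b',(-.08,.055,.017),w(31,61)),('wrist','b',(-.08,-.055,.017),w(47,373)),
('wrist','l',(.176,.042,0),w(231,220)),('wrist','l',(.137,.053,0),w(345,112)),('wrist','l',(.07,0,.057),w(688,343)),
('scene','b',(0,0,.033),(304,237.3)),('scene','b',(-.08,.055,.017),(305,272.5)),('scene','b',(-.08,-.055,.017),(340,252)),('scene','l',(.07,0,.057),c(153,78))])
E
```

```text
[ 0.566  -0.0142 -0.0464  1.0583  0.     -0.     -0.    ] theta deg 60.63
[-1.4 -1.9 -1.2  1.7 -0.3 -0.8 -1.1  0.2  3.2  1.5  0.5 -0.6 -0.2 -0.8
  1.4 -0.6 -1.2 -1.   0.  -0.  -0. ]
[ 5.654e-01 -1.360e-02 -4.600e-02  1.059e+00  8.000e-04 -1.100e-03
 -2.900e-03] theta deg 60.67
[-0.5 -1.4 -0.4  1.2  0.4 -0.9 -1.2  0.7  1.3  0.7  0.5 -0.3 -0.2 -0.6
  1.4 -0.4 -1.2 -0.8  0.5 -0.7 -1.9]
```

{"name": "move_arm", "arguments": {
  "rows": [
    [[0.5,0,0],0,0],
    [[0.5,0,0],0,0],
    [[0.5,0,0],0,0],
    [[0.5,0,0],0,0],
    [[0.5,0,0],0,0],
    [[0.5,0,0],0,0]
  ]
}}

```text
clock: 20.28
position: [0.5507, -0.0134, 0.1519]
ee_rot: [0.708, 0.014, 0.706, -0.014]
contact_force: [-0.8, -0.5, -2.7]
width: 0.0078
```

```bash
python3 - <<'E'
from h import *
s=manip.get_state();print(s['position'],s['width'],s['contact_force'],s['clock'],abs(s['qd']).max())
im=save('wrist','w24.png');a=cv2.imread('pics/w23.png');print(np.abs(a.astype(int)[:,:,::-1]-im).mean())
save('scene','s24.png');s=manip.get_state();print(s['position'],s['contact_force'])
E
```

```text
[ 0.55068496 -0.0134444   0.15194457] 0.00784773312350349 [-0.76540969 -0.50162032 -2.72726356] 20.2833 0.002393488273198523
2.327750651041667
[ 0.55067824 -0.0134669   0.15196535] [-1.3143058  -0.59848989 -2.54590693]
```

View pics/s24.png

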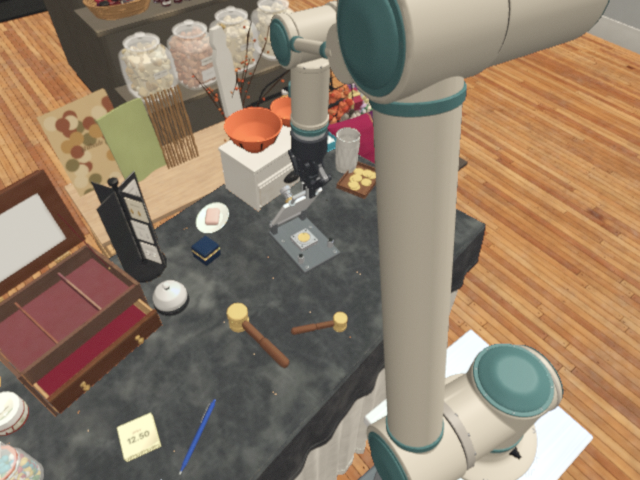

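View pics/w24.png

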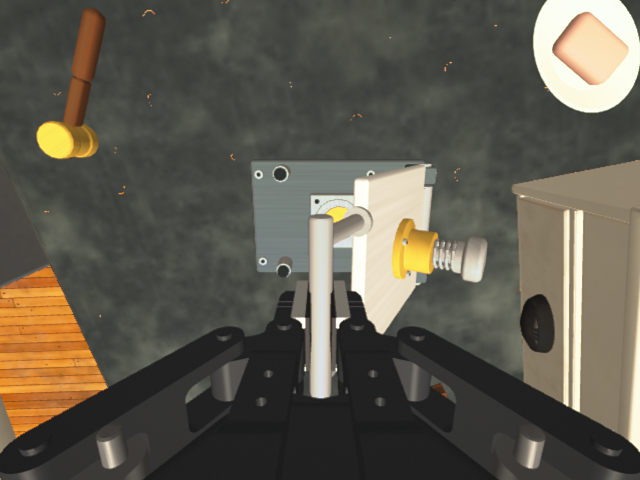

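```bash
python3 -c "
from rig import manip
print(manip.sign_off())"
```

```text
the job is handed in; nothing more can be done
None
```

I stamped the disc with one quick tap, put the mallet back, and handed the job in while holding the leaf open at about 60°. It took about 20.5 s of the 61 s allowed.

- **Tap:** The mallet came down on the punch at an estimated 0.17 m/s. It ended pressing about 26 N against the stop, and the punch sprang back up afterwards. I had no direct reading of punch depth and could not see the mark on the disc.
- **Mallet:** It is standing on its lower face where it came from, clear of the jig.
- **Leaf:** I gripped the pull bar and raised the leaf along its arc. A fit to the camera pictures gave 57.4° at first, so I raised it a little more; it then gave 60.6°. After that the arm settled by under 1 mm. The arm's own position readings agree less well, giving roughly 58° to 63°.
- **Final state:** The arm was still, with about 3 N at the wrist, and the fingers were closed on the bar. The disc is in its nest. The bell and ring box look unmoved in the last picture. The balm pot was hidden behind the arm there, but nothing came near it.

**Fingertip offset:** The real fingertips sat about 35–40 mm farther back than the reported tool position. My first attempt on the mallet handle therefore closed on nothing, above the handle. I corrected for this from the pictures, stepping down while watching the force reading.

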